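# Put the serving set back in its canteen

## Robot

A 6-joint arm with a two-finger parallel gripper is mounted at the origin on the work surface. World frame = base frame: x ahead of the robot, y to its left, z up, the work surface at z = 0. Lengths are in m, angles in rad, forces in N, time in s.
With the tool pointing down it reaches from about 0.375 to 0.9 m from the base axis. Payload 3.1 kg.
Tool frame: the origin (TCP) lies at the very end of the fingers, on their centre line; the grasp point (between the pads) lies 19 mm behind it; z points along the fingers, y is the line along which they close (so a half turn about z gives the same grasp; the last joint's range is limited). The gripper opens to 85 mm and grips with 20 to 120 N. Pads are 22 mm wide; open, the fingers measure 114 mm over their backs; the gripper's body (76 mm by 85 mm) begins 54 mm behind the grasp point. The pads swing forward as they close: fully open they stand 13 mm farther back than shut.
Start: joints at [0.951, 0.527, 1.433, -0, 1.181, -0.178], TCP at [0.267, 0.565, 0.231] pointing down, gripper open.
Joint ranges: [-3.08, 3.08], [-0.75, 2.2], [0.22, 2.44], [-1.43, 4.57], [0, 2.65], [-2.85, 2.85]. Speed limits (rad/s): [2.79, 2.79, 3.14, 3.14, 3.14, 3.14].

## Interface

Orientations are given as a unit quaternion [x, y, z, w].
In Python, from station import telemetry, snapshot, ticket gives the robot as it stands.
- The arm moves only by the tool move_arm, never from a script. Its argument "commands" is text: rows parted by semicolons, each of 7 numbers parted by spaces: the shift along the tool's x, y, z in mm, then the turn, a rotation vector about the tool's x, y, z in degrees, then the opening, from -1 (shut) to 1 (fully open). A call has exactly 5 rows; each row is the pose to reach, as a shift and turn from the pose commanded when the call began, along the tool's axes at that moment; what a row does not reach only later rows make up. A row lasts 1/8 s, in which the tool goes at most 62.5 mm and 10.7 degrees, less where a joint would pass 70% of its speed; a pose out of reach is approached as far as the arm can. A call with a gripper value outside its range is refused whole. The fingers move at their own pace and stop on an object; "grip_force" is the grip in N (left out, the last holds). Time passes only in rows, so rows that repeat a pose let the fingers close, or fill a call up. It gives the time, the measured TCP pose, the force, the opening and the grip force at its end, in the units of the state.
- telemetry.sense(): the state, without advancing time (a new reading comes with each control period).
- snapshot(name): name is "scene" or "top" or "wrist"; returns a dict with "image" (400x640x3 uint8, red, green, blue), "fx", "fy", "cx", "cy" (pixels), "pose" (4x4, takes a point from camera to world coordinates). Camera axes: x right, y down, z forward; pixel columns grow to the right and rows downward; lengths in m; the calibration is good to about 2 mm. A picture is of the moment at which its call begins. There is no depth.
- ticket.sign_off(): hands the job in; it is judged then, once.
The state is a dict: "t": time; "q": joint angles; "qd": joint speeds; "tau": joint torques, N m; "tcp_pos": TCP position; "tool_rot": TCP orientation; "force": force on the tool from outside, world axes, zero at the start; "ft_torque": the same for the moment, N m; "finger_gap": opening from 0.0 (shut) to 1.0 (fully open); "gripper_force": force on a finger pad.
Only numpy, scipy, OpenCV 4.12 (cv2) and the standard library are available. Lean on these libraries where they do the work, as an engineer would, in place of code of your own. Each camera call takes 0.05 s, during which the arm holds its last target. There are 200 camera calls.

## Task

Dinner is over: slide the lid of the wooden canteen fully open and put every serving piece that lies on the table back in its own slot, the one with its inlaid outline, lying flat on the slot's floor with its head the way the outline points. When all are in, slide the lid fully shut, and leave the candles, glasses, pomegranate and walnuts where they stand.

Things in the scene. Friction and masses are not known exactly. Their poses are not given: they have to be found in the camera images.
- chest: Low dark wooden cutlery canteen, fixed, 478 x 316 mm, walls 50 high, 8 thick. Origin on the table under the middle of the slot compartment; +x runs from its robot end to its far end. Compartment: x -120 to +124, y -150 to +150. Behind it, x +124 to +350, a deck level with the wall tops, on to which the lid slides. Five slot inserts lie side by side, 58 mm apart, in any order.
- lid (a joint): Sliding lid of the canteen: a 244 x 300 mm panel, its top 59 mm above the table. Value in m: 0 fully shut (covers the slots), 0.25 fully open (slid along the canteen's +x, on to the deck). It stays where it is left; about 2 N of friction.
- lid_grip (a point): Middle of the lid's grip bar, which stands on the lid near its robot-side edge: 20 mm thick along the slide, 80 mm across, top 91 mm above the table; this point is 79 mm above the table. Its x axis is the sliding direction. Lid shut: 80 mm to the robot's side of the canteen's origin.
- fork: Loose serving fork: three-tined flat steel head 74 long, 34 wide; 191 overall: from x = -70 (handle end) to x = +121 (tine tips) mm. Dark wooden handle 18 wide, 14 thick, up to x = +28. Origin: grip point in mid-thickness (near the balance point), 7 mm above what it lies on; +x to the head; the same either side up. Head 4 thick at mid-thickness. About 90 g.
- fork_tip (a point): Tip of the head of the fork, on its x axis.
- slot_fork: Slot of the fork: insert 234 x 54 mm, pale outline of the fork on its floor. Origin on its underside, below the place of the fork's origin, floor 4 mm above; +x: the way the head must point. Cheeks 8 mm above the floor beside the head and handle end (play 2 to 5 mm a side, 7 at the ends), none from x = -36 to +46 (finger room). Put away, the piece's origin is 11 mm above this one.
- spoon: Loose serving spoon: oval steel head 56 long, 42 wide; 183 overall: from x = -70 to x = +113 mm. Dark wooden handle 18 wide, 14 thick, up to x = +28. Origin: grip point in mid-thickness (near the balance point), 7 mm above what it lies on; +x to the head; the same either side up. Head 4 thick at mid-thickness. About 90 g.
- spoon_tip (a point): Tip of the head of the spoon, on its x axis.
- slot_spoon: Slot of the spoon: insert 234 x 54 mm, pale outline of the spoon on its floor. Origin on its underside, below the place of the spoon's origin, floor 4 mm above; +x: the way the head must point. Cheeks 8 mm above the floor beside the head and handle end (play 2 to 5 mm a side, 7 at the ends), none from x = -36 to +46 (finger room). Put away, the piece's origin is 11 mm above this one.
- knife: Loose serving knife: narrow pointed blade 22 wide; 194 overall: from x = -70 to x = +124 mm. Dark wooden handle 18 wide, 14 thick, up to x = +28. Origin: grip point in mid-thickness (near the balance point), 7 mm above what it lies on; +x to the head; the same either side up. Head 4 thick at mid-thickness. About 90 g.
- knife_tip (a point): Tip of the head of the knife, on its x axis.
- slot_knife: Slot of the knife: insert 234 x 54 mm, pale outline of the knife on its floor. Origin on its underside, below the place of the knife's origin, floor 4 mm above; +x: the way the head must point. Cheeks 8 mm above the floor beside the head and handle end (play 2 to 5 mm a side, 7 at the ends), none from x = -36 to +46 (finger room). Put away, the piece's origin is 11 mm above this one.
- server: Loose cake server: triangular steel head, 44 wide next to the neck, narrowing to its tip; 185 overall: from x = -70 to x = +115 mm. Dark wooden handle 18 wide, 14 thick, up to x = +28. Origin: grip point in mid-thickness (near the balance point), 7 mm above what it lies on; +x to the head; the same either side up. Head 4 thick at mid-thickness. About 90 g.
- server_tip (a point): Tip of the head of the server, on its x axis.
- slot_server: Slot of the server: insert 234 x 54 mm, pale outline of the server on its floor. Origin on its underside, below the place of the server's origin, floor 4 mm above; +x: the way the head must point. Cheeks 8 mm above the floor beside the head and handle end (play 2 to 5 mm a side, 7 at the ends), none from x = -36 to +46 (finger room). Put away, the piece's origin is 11 mm above this one.
- spreader: Loose butter spreader, clearly the shortest: small round-ended blade 26 wide; 131 overall: from x = -48 to x = +83 mm. Dark wooden handle 18 wide, 14 thick, up to x = +28. Origin: grip point in mid-thickness (near the balance point), 7 mm above what it lies on; +x to the head; the same either side up. Head 4 thick at mid-thickness. About 90 g.
- spreader_tip (a point): Tip of the head of the spreader, on its x axis.
- slot_spreader: Slot of the spreader: insert 234 x 54 mm, pale outline of the spreader on its floor. Origin on its underside, below the place of the spreader's origin, floor 4 mm above; +x: the way the head must point. Cheeks 8 mm above the floor beside the head and handle end (play 2 to 5 mm a side, 7 at the ends), none from x = -36 to +46 (finger room). Put away, the piece's origin is 11 mm above this one.
- candle_c: Bystander: pillar candle, 70 mm diameter, 60 high (the shortest of three). Origin at the centre of its underside.
- glass_a: Bystander: wine glass, 80 mm diameter, 200 high. Origin at the centre of its underside.
- glass_b: Bystander: wine glass, 80 mm diameter, 200 high. Origin at the centre of its underside.
- pomegranate: Bystander: halved pomegranate, 78 mm diameter, 37 high, cut face up. Origin at the centre of its underside.
- walnut_bowl: Bystander: black bowl of walnuts, 92 mm diameter, 60 high with the nuts. Origin at the centre of its underside.

How it is judged:
By the outcome, as a careful person would: the job done as asked, in the order asked, and still so for the second after the job is handed in, with the robot touching nothing.
Of fork, spoon, knife, server, spreader only 4 to 5 are there at a start; the rules pass over those that are not, and their reading is None.
At some moment in a run one of fork, spoon, knife, server, spreader may be knocked a few centimetres aside while the robot is not near it.
Once in a run the grip may slacken for a moment while it holds something.
It also fails if it takes over 208 s, if anything falls off the work surface, if the arm or the gripper's body presses on something with over 40 N, if the wrist force passes 120 N, or if a joint passes its speed limit or range.

## Working session

There is one attempt and no reset: what is moved stays moved. The work goes in short steps, Python scripts to look and compute and a tool call to move; the robot and the scene stay as the last step left them, time stands still between calls to the robot, and variables do not carry over. Pictures are saved under pics/ and viewed, at most 14 in all, crops included, and the job is handed in when it is done.

Besides the shell and the picture viewer there is one more tool, called by a JSON object that holds its "method" and its "body", one argument or row to a line. move_arm: Moves the arm, as the interface text tells. Its arguments: {"type":"object","properties":{"commands":{"type":"string"},"grip_force":{"type":"number"}},"required":["commands"]}

```bash
mkdir -p pics; ls
cat > h.py <<'E'
import numpy as np, cv2, json
from scipy.spatial.transform import Rotation as R
from station import telemetry, snapshot, ticket
def shot(cam,name):
    s=snapshot(cam); im=np.array(s['image'])[:,:,::-1].copy(); cv2.imwrite(f'pics/{name}.png',im)
    c={k:s[k] for k in('fx','fy','cx','cy')}; c['pose']=np.array(s['pose']).tolist(); json.dump(c,open(f'pics/{name}.json','w')); return im,c
def load(name): return cv2.imread(f'pics/{name}.png'),json.load(open(f'pics/{name}.json'))
def ray(c,p):
    P=np.array(c['pose']); p=np.atleast_2d(p).astype(float)
    d=np.c_[(p[:,0]-c['cx'])/c['fx'],(p[:,1]-c['cy'])/c['fy'],np.ones(len(p))]@P[:3,:3].T
    return P[:3,3],d
def onz(c,p,z):
    o,d=ray(c,p); return o+d*((z-o[2])/d[:,2])[:,None]
def proj(c,X):
    P=np.array(c['pose']); q=(np.atleast_2d(X)-P[:3,3])@P[:3,:3]
    return np.c_[q[:,0]/q[:,2]*c['fx']+c['cx'],q[:,1]/q[:,2]*c['fy']+c['cy']]
def tri(c1,p1,c2,p2):
    o1,d1=ray(c1,p1);o2,d2=ray(c2,p2);d1=d1[0];d2=d2[0]
    s=np.linalg.lstsq(np.c_[d1,-d2],o2-o1,rcond=None)[0]
    a=o1+d1*s[0];b=o2+d2*s[1]; return (a+b)/2,np.linalg.norm(a-b)
E
python3 - <<'E'
from h import *
for n in('top','scene','wrist'):
    im,c=shot(n,n+'0'); print(n,c['fx'],np.round(np.array(c['pose']),3).tolist())
s=telemetry.sense(); print({k:np.round(v,3).tolist() for k,v in s.items()})
E
```

```text
pics
top 456.6911304317029 [[-0.02, -0.982, 0.189, 0.299], [-1.0, 0.022, 0.01, -0.111], [-0.014, -0.189, -0.982, 1.172], [0.0, 0.0, 0.0, 1.0]]
scene 507.23269465617454 [[-0.15, 0.688, -0.71, 1.408], [0.989, 0.108, -0.104, 0.016], [0.005, -0.718, -0.696, 0.963], [0.0, 0.0, 0.0, 1.0]]
wrist 316.31634815458654 [[0.427, 0.861, 0.274, 0.196], [0.904, -0.406, -0.132, 0.597], [-0.002, 0.305, -0.952, 0.373], [0.0, 0.0, 0.0, 1.0]]
{'t': 0.15, 'q': [0.95, 0.528, 1.434, -0.0, 1.181, -0.178], 'qd': [0.001, -0.003, -0.005, -0.0, -0.001, -0.002], 'tau': [0.0, -44.274, -17.827, -0.0, 0.006, -0.0], 'tcp_pos': [0.267, 0.565, 0.231], 'tool_rot': [0.219, 0.976, -0.001, -0.0], 'force': [-0.001, -0.626, 0.536], 'ft_torque': [-0.003, 0.022, -0.058], 'gripper_force': 0.0, 'finger_gap': 0.999}
```

View pics/top0.png

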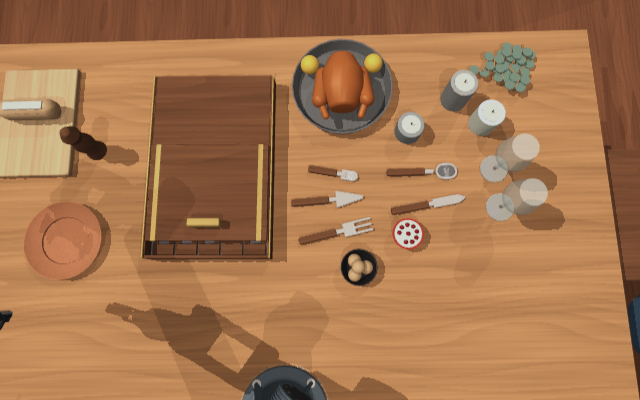

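View pics/scene0.png

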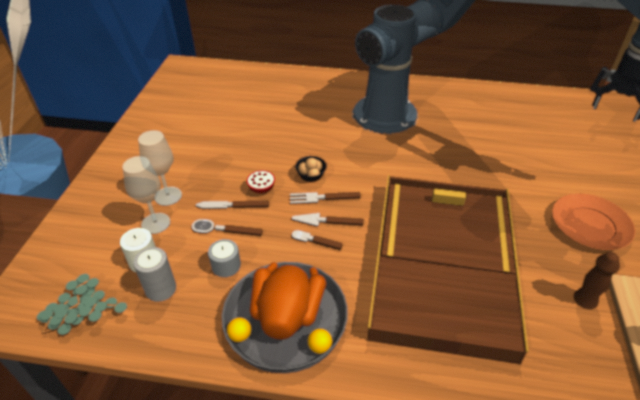

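The top view shows all five pieces: spreader (333,173), server (328,200), fork (337,231), spoon (422,171) and knife (428,204). The canteen is at columns 145–275, with its grip bar at (203,222). The scene view shows the same pieces around (190–365, 190–240) and the bar at (449,197).

```bash
cat >> h.py <<'E'
def blobs(im,roi,kind):
    x0,y0,x1,y1=roi; hsv=cv2.cvtColor(im,cv2.COLOR_BGR2HSV).astype(int); H,S,V=hsv[...,0],hsv[...,1],hsv[...,2]
    m={'handle':(V<125)&(S>70)&((H<15)|(H>170)),'steel':(S<75)&(V>125),'brass':(H>18)&(H<32)&(S>100)&(V>130)}[kind]
    k=np.zeros(m.shape,np.uint8); k[y0:y1,x0:x1]=m[y0:y1,x0:x1]
    n,l,st,ce=cv2.connectedComponentsWithStats(k)
    return [(ce[i],st[i],np.argwhere(l==i)[:,::-1]) for i in range(1,n) if st[i][4]>=25]
E
python3 - <<'E'
from h import *
T,ct=load('top0');S,cs=load('scene0')
for nm,im,roi in(('top',T,(284,150,480,250)),('scene',S,(180,180,370,255))):
    for k in('handle','steel'):
        for c,s,p in blobs(im,roi,k): print(nm,k,np.round(c,1),s.tolist())
for nm,im,roi in(('top',T,(140,130,275,262)),('scene',S,(380,175,525,300))):
    for c,s,p in blobs(im,roi,'brass'): print(nm,'brass',np.round(c,1),s.tolist())
for im,pts in((T,[(320,172),(310,201),(425,171),(300,220),(340,199)]),):
    for x,y in pts: print((x,y),cv2.cvtColor(im,cv2.COLOR_BGR2HSV)[y,x])
E
```

```text
top handle [323.1 170.8] [309, 166, 30, 11, 163]
top handle [405.9 172.4] [386, 169, 45, 8, 279]
top handle [310.7 201.6] [292, 197, 39, 10, 244]
top handle [409.6 208.2] [391, 201, 39, 14, 277]
top handle [318.6 236.7] [299, 229, 41, 16, 260]
top steel [445.8 170.6] [435, 163, 22, 16, 195]
top steel [347.5 174.8] [337, 169, 21, 12, 183]
top steel [428.7 171. ] [425, 169, 9, 5, 42]
top steel [344.3 197.9] [329, 191, 34, 16, 314]
top steel [446.3 200.3] [429, 194, 36, 14, 293]
top steel [353.3 227.4] [336, 217, 37, 20, 333]
top steel [407.6 233.4] [395, 220, 27, 28, 471]
scene handle [305.7 180.8] [295, 180, 23, 3, 52]
scene handle [256.3 191.3] [243, 187, 30, 9, 162]
scene handle [341.6 196.5] [323, 193, 37, 8, 192]
scene handle [250.5 204.4] [231, 201, 38, 7, 217]
scene handle [344.  221.4] [324, 218, 39, 8, 220]
scene handle [242.7 230.8] [222, 226, 40, 10, 248]
scene handle [326.3 243.1] [309, 237, 33, 13, 196]
scene steel [259.7 183. ] [248, 180, 25, 8, 128]
scene steel [306.2 197.5] [291, 193, 34, 10, 264]
scene steel [213.9 204.5] [197, 202, 35, 6, 193]
scene steel [309.7 218.7] [292, 213, 34, 13, 242]
scene steel [202.7 226.1] [192, 220, 22, 13, 169]
scene steel [219.6 227.5] [215, 226, 10, 4, 35]
scene steel [301.6 235.6] [292, 231, 21, 10, 154]
scene steel [223.2 247.9] [208, 240, 30, 15, 372]
top brass [145.5 192.7] [141, 130, 10, 128, 163]
top brass [271.1 148.8] [271, 130, 2, 42, 46]
top brass [155.1 191.9] [150, 144, 11, 97, 455]
top brass [259.1 192. ] [256, 144, 7, 97, 444]
top brass [269.7 212.3] [269, 173, 3, 85, 102]
top brass [202.4 221.5] [187, 218, 32, 8, 255]
scene brass [393.3 219.9] [388, 184, 12, 72, 341]
scene brass [449.5 193.5] [434, 189, 32, 11, 238]
scene brass [502.3 234.1] [497, 196, 12, 76, 375]
(320, 172) [ 11 149 120]
(310, 201) [ 11 146 122]
(425, 171) [ 16  27 199]
(300, 220) [ 14 138 190]
(340, 199) [ 16  26 203]
```

```bash
cat >> h.py <<'E'
def piece(c,hp,sp,L0,L1,zh=.012,zs=.009):
    """pose from handle pixels & steel pixels: dims handle L0..28, tip L1"""
    a=onz(c,hp,zh)[:,:2]; b=onz(c,sp,zs)[:,:2] if len(sp) else a[:0]
    A=np.r_[a,b]; m=A.mean(0); d=np.linalg.svd(A-m,full_matrices=False)[2][0]
    if len(b): d=d*np.sign((b.mean(0)-a.mean(0))@d)
    # axis through handle centroid; direction handle->whole
    t=(A-m)@d; n=np.array([-d[1],d[0]])
    lo,hi=np.percentile(t,1),np.percentile(t,99)
    off=np.median((a-m)@n)
    ha=(a.mean(0)-m)@d; o1=ha+(-(L0+28)/2)*1e-3 ; o2=(lo+hi)/2-(L0+L1)/2e3
    return m+d*o1,m+d*o2,np.degrees(np.arctan2(d[1],d[0])),(hi-lo)*1e3
DIM=dict(fork=(-70,121),spoon=(-70,113),knife=(-70,124),server=(-70,115),spreader=(-48,83))
E
python3 - <<'E'
from h import *
T,ct=load('top0');S,cs=load('scene0')
topc=dict(spreader=((323,171),[(347,175)]),server=((311,201),[(344,198)]),fork=((319,237),[(353,227)]),spoon=((406,172),[(446,171),(429,171)]),knife=((410,208),[(446,200)]))
scc=dict(spreader=((326,243),[(302,236)]),server=((344,221),[(310,219)]),fork=((342,196),[(306,197)]),spoon=((243,231),[(203,226),(220,227)]),knife=((250,204),[(214,204)]))
def near(B,p): return min(B,key=lambda b:np.hypot(*(b[0]-p)))
for n in DIM:
    r=[]
    for im,c,roi,cc in((T,ct,(284,150,480,250),topc),(S,cs,(180,180,370,255),scc)):
        h=near(blobs(im,roi,'handle'),cc[n][0]); B=blobs(im,roi,'steel')
        sp=np.vstack([near(B,q)[2] for q in cc[n][1]]); P=piece(c,h[2],sp,*DIM[n])
        print(n,[np.round(x,4).tolist() for x in P]); r.append((h[0],sp.mean(0)))
    print('  handle/head height',*[ (np.round(v[0],4).tolist(),round(v[1],4)) for v in(tri(ct,r[0][i],cs,r[1][i]) for i in(0,1))])
bt=near(blobs(T,(140,130,275,262),'brass'),(202,221));bs=near(blobs(S,(380,175,525,300),'brass'),(449,193))
print('bar',tri(ct,bt[0],cs,bs[0]), onz(ct,bt[0],.09),onz(cs,bs[0],.09))
for c,B in((ct,[(155,192),(259,192),]),):
    for q in B:
        p=onz(c,near(blobs(T,(140,130,275,262),'brass'),q)[2],.059)[:,:2]; m=p.mean(0); d=np.linalg.svd(p-m,full_matrices=False)[2][0]; print('strip',m,np.degrees(np.arctan2(d[1],d[0]))%180)
for q in((393,220),(502,234)):
        p=onz(cs,near(blobs(S,(380,175,525,300),'brass'),q)[2],.059)[:,:2]; m=p.mean(0); d=np.linalg.svd(p-m,full_matrices=False)[2][0]; print('strip',m,np.degrees(np.arctan2(d[1],d[0]))%180)
p=onz(ct,bt[2],.09)[:,:2];m=p.mean(0); d=np.linalg.svd(p-m,full_matrices=False)[2][0]; print('baryaw',np.degrees(np.arctan2(d[1],d[0]))%180,np.ptp((p-m)@d))
print('bystanders', onz(ct,[(359,267),(408,234),(410,128),(494,168),(500,207)],.0).round(3).tolist())
E
```

```text
fork [[0.419, -0.1097], [0.4185, -0.1077], -76.2656, 183.3738]
fork [[0.4273, -0.1094], [0.4272, -0.1089], -79.6282, 181.1047]
  handle/head height ([0.4147, -0.0894, 0.0027], np.float64(0.0005)) ([0.4368, -0.1812, 0.0058], np.float64(0.0052))
spoon [[0.5775, -0.3407], [0.5775, -0.3392], -88.6337, 179.2581]
spoon [[0.5861, -0.3402], [0.5861, -0.3406], -91.1143, 177.596]
  handle/head height ([0.579, -0.3219, 0.0027], np.float64(0.001)) ([0.5809, -0.4186, 0.0051], np.float64(0.0018))
knife [[0.4863, -0.3446], [0.4862, -0.3439], -79.2348, 187.5082]
knife [[0.4946, -0.3448], [0.4947, -0.3452], -82.1775, 184.2069]
  handle/head height ([0.4836, -0.3264, 0.003], np.float64(0.0014)) ([0.5017, -0.4218, 0.0058], np.float64(0.0013))
server [[0.5072, -0.0915], [0.507, -0.0902], -84.9313, 176.5586]
server [[0.5152, -0.0916], [0.5152, -0.0916], -88.5164, 174.9689]
  handle/head height ([0.5066, -0.0709, 0.003], np.float64(0.0011)) ([0.514, -0.1592, 0.0064], np.float64(0.0026))
spreader [[0.5842, -0.1143], [0.5845, -0.1129], -100.6332, 124.5797]
spreader [[0.592, -0.114], [0.592, -0.1141], -104.0268, 126.8743]
  handle/head height ([0.5879, -0.1049, 0.0037], np.float64(0.0011)) ([0.5752, -0.1692, 0.0065], np.float64(0.0023))
bar (array([0.44896609, 0.18665339, 0.08678808]), np.float64(0.0016212495702019026)) [[0.44849886 0.18660984 0.09      ]] [[0.45275777 0.18520866 0.09      ]]
strip [0.53068407 0.31581728] 178.84755246744606
strip [0.5244749 0.0556367] 178.86022234043782
strip [0.53275837 0.05284389] 178.89893567876211
strip [0.53905369 0.3131928 ] 178.85304202267196
baryaw 88.71320795865549 0.07526673221556385
bystanders [[0.336, -0.19, 0.0], [0.417, -0.319, 0.0], [0.701, -0.34, 0.0], [0.586, -0.554, 0.0], [0.482, -0.56, 0.0]]
```

```bash
cat >> h.py <<'E'
def yawnow():
    Rm=R.from_quat(telemetry.sense()['tool_rot']).as_matrix(); return np.degrees(np.arctan2(Rm[1,1],Rm[0,1])),Rm
def plan(*targets,p=None,yaw=None):
    """targets (x,y,z,yawdeg of tool y); prints shifts along ideal tool-down axes, each relative to the previous target"""
    s=telemetry.sense(); y0,_=yawnow(); p=np.array(s['tcp_pos']) if p is None else np.array(p); y0=y0 if yaw is None else yaw
    print('t',round(s['t'],2),'tcp',p.round(4).tolist(),'yaw',round(y0,2),'q6',round(np.degrees(s['q'][5]),1))
    for x,y,z,w in targets:
        a=np.radians(y0); ey=np.array([np.cos(a),np.sin(a),0]); ez=np.array([0,0,-1.]); ex=np.cross(ey,ez)
        d=np.array([x,y,z])-p; print('  shift mm',np.round([d@ex*1e3,d@ey*1e3,d@ez*1e3],1).tolist(),'rotz',round((y0-w+180)%360-180,1))
        p=np.array([x,y,z]);y0=w
E
python3 - <<'E'
from h import *
plan((.3605,.375,.22,30),(.4505,.186,.16,-1.2),(.4505,.186,.068,-1.2),(.700,.181,.068,-1.2))
s=telemetry.sense();P=np.array(load('wrist0')[1]['pose']);Rm=yawnow()[1]
print(Rm.T@(P[:3,3]-np.array(s['tcp_pos'])),(Rm.T@P[:3,:3]).round(3).tolist())
E
```

```text
t 0.15 tcp [0.2669, 0.5645, 0.2305] yaw 64.68 q6 -10.2
  shift mm [-165.7, -131.3, 10.5] rotz 34.7
  shift mm [-208.7, -16.6, 60.0] rotz 31.2
  shift mm [0.0, 0.0, 92.0] rotz 0.0
  shift mm [0.2, 249.5, 0.0] rotz 0.0
[ 0.07822453 -0.00138797 -0.14284016] [[0.0, -0.952, -0.305], [1.0, 0.001, -0.0], [0.001, -0.305, 0.952]]
```

{"method": "move_arm", "body": {
  "commands": "-33 -26 2 0 0 7 1; -66 -52 4 0 0 14 1; -99 -79 6 0 0 21 1; -132 -105 8 0 0 28 1; -166 -131 10 0 0 34.7 1"
}}

```text
t: 0.78
tcp_pos: [0.3615, 0.3743, 0.2211]
tool_rot: [0.502, 0.865, -0.0, -0.0]
force: [0.1, 0.0, -1.2]
finger_gap: 1.001
gripper_force: 0.0
```

{"method": "move_arm", "body": {
  "commands": "-42 -3 12 0 0 7 1; -84 -6 24 0 0 14 1; -125 -10 36 0 0 21 1; -167 -13 48 0 0 27 1; -209 -17 60 0 0 31.2 1"
}}

```text
t: 1.4
tcp_pos: [0.4515, 0.1848, 0.1609]
tool_rot: [0.715, 0.699, 0.0, 0.0]
force: [0.8, 0.5, -0.5]
finger_gap: 1.0
gripper_force: 0.0
```

Run:
```python
from h import *
im,c=shot('wrist','w1'); plan((.4505,.186,.068,-1.2))
for ce,s,p in blobs(im,(0,0,640,400),'brass'): print(ce.round(1),s.tolist(),onz(c,ce,.09).round(4).tolist())
```

```text
t 1.45 tcp [0.4534, 0.181, 0.1597] yaw -1.58 q6 10.4
  shift mm [4.9, -3.0, 91.7] rotz -0.4
[97.1 12.7] [91, 0, 13, 27, 188] [[0.3211, 0.3149, 0.09]]
[120.7  10. ] [114, 0, 13, 22, 148] [[0.3355, 0.316, 0.09]]
[129.9  10.9] [126, 0, 9, 22, 90] [[0.3408, 0.3154, 0.09]]
[157.5  48.1] [143, 0, 36, 100, 1279] [[0.3536, 0.295, 0.09]]
[509.2  18.6] [254, 9, 360, 22, 2774] [[0.567, 0.306, 0.09]]
[168.7  34.4] [167, 26, 5, 16, 33] [[0.3618, 0.3023, 0.09]]
[122.4  61. ] [120, 55, 5, 13, 36] [[0.3305, 0.2882, 0.09]]
[100.4  75.9] [97, 72, 8, 10, 32] [[0.3149, 0.28, 0.09]]
[18.6 90.9] [10, 74, 18, 35, 173] [[0.2606, 0.2723, 0.09]]
[112.4  87.4] [108, 74, 9, 29, 96] [[0.3209, 0.273, 0.09]]
[134.2  89.9] [123, 78, 24, 23, 425] [[0.3344, 0.2712, 0.09]]
[32.1 95.1] [25, 80, 15, 30, 200] [[0.2684, 0.2696, 0.09]]
[52.5 94.1] [49, 83, 8, 23, 58] [[0.2817, 0.27, 0.09]]
[317.2 203.4] [305, 159, 25, 104, 2118] [[0.449, 0.1925, 0.09]]
[187.7 226.8] [177, 203, 20, 65, 724] [[0.3543, 0.1768, 0.09]]
[154.8 253.1] [119, 206, 66, 111, 4067] [[0.3265, 0.1562, 0.09]]
[ 77.8 221.9] [73, 212, 11, 22, 96] [[0.2753, 0.1825, 0.09]]
[ 94.  220.4] [92, 213, 5, 15, 30] [[0.2874, 0.1834, 0.09]]
[121.1 249.2] [112, 214, 20, 70, 254] [[0.3019, 0.16, 0.09]]
[371.  333.6] [281, 329, 148, 11, 588] [[0.4902, 0.0794, 0.09]]
[304.1 336.9] [276, 335, 55, 4, 95] [[0.4352, 0.0774, 0.09]]
[241.9 359.6] [231, 351, 19, 21, 249] [[0.3818, 0.0553, 0.09]]
[337.3 354.2] [328, 351, 19, 10, 103] [[0.4624, 0.0591, 0.09]]
[394.6 358.7] [358, 351, 65, 25, 595] [[0.5107, 0.0533, 0.09]]
[611.8 351.5] [585, 350, 55, 5, 218] [[0.692, 0.0565, 0.09]]
[324.7 359.3] [322, 355, 6, 9, 39] [[0.4517, 0.054, 0.09]]
[352.5 356.5] [349, 355, 8, 4, 28] [[0.4752, 0.0564, 0.09]]
```

View pics/w1.png

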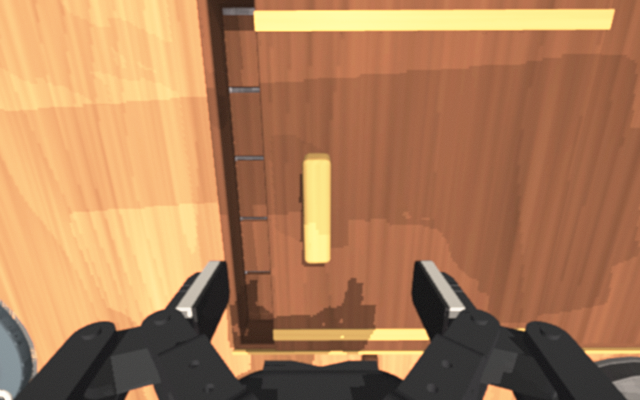

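The wrist view shows the grip bar at (317,203), centred between the open fingers at columns 205 and 440. Next I go down, grip and slide.

{"method": "move_arm", "body": {
  "commands": "3 -3 40 0 0 0 1; 5 -3 80 0 0 0 1; 5 -3 92 0 0 0 1; 5 -3 92 0 0 0 0; 5 -3 92 0 0 0 -1",
  "grip_force": 40
}}

```text
t: 2.08
tcp_pos: [0.449, 0.1914, 0.0704]
tool_rot: [0.714, 0.7, 0.001, 0.001]
force: [-0.7, 0.2, -0.2]
finger_gap: 0.606
gripper_force: 0.0
```

{"method": "move_arm", "body": {
  "commands": "0 0 0 0 0 0 -1; 0 0 0 0 0 0 -1; 0 0 0 0 0 0 -1; 0 12 0 0 0 0 -1; 0 45 0 0 0 0 -1"
}}

```text
t: 2.7
tcp_pos: [0.4911, 0.1905, 0.0705]
tool_rot: [0.714, 0.7, -0.001, -0.001]
force: [-2.3, 1.7, 1.2]
finger_gap: 0.225
gripper_force: 40.1
```

{"method": "move_arm", "body": {
  "commands": "0 40 0 0 0 0 -1; 0 80 0 0 0 0 -1; 0 120 0 0 0 0 -1; 0 160 0 0 0 0 -1; 0 190 0 0 0 0 -1"
}}

```text
t: 3.32
tcp_pos: [0.6628, 0.1871, 0.0698]
tool_rot: [0.714, 0.699, -0.019, -0.018]
force: [-66.8, 2.2, 55.4]
finger_gap: 0.228
gripper_force: 66.2
```

{"method": "move_arm", "body": {
  "commands": "0 0 0 0 0 0 -1; 0 0 0 0 0 0 -1; 0 0 0 0 0 0 -1; 0 0 0 0 0 0 -1; 0 0 0 0 0 0 -1"
}}

```text
t: 3.95
tcp_pos: [0.6626, 0.1871, 0.0699]
tool_rot: [0.714, 0.7, -0.017, -0.015]
force: [-36.8, -0.0, 29.5]
finger_gap: 0.225
gripper_force: 56.0
```

Run:
```python
from h import *
im,c=shot('top','t2'); s=telemetry.sense(); print({k:np.round(v,3).tolist() for k,v in s.items()})
```

```text
{'t': 4.0, 'q': [0.112, 0.816, 1.337, 0.003, 1.034, 0.13], 'qd': [-0.001, 0.0, -0.001, -0.0, -0.001, -0.0], 'tau': [-6.632, -39.228, -28.361, -0.929, -10.125, -0.027], 'tcp_pos': [0.663, 0.187, 0.07], 'tool_rot': [0.714, 0.7, -0.017, -0.015], 'force': [-36.364, -0.504, 29.614], 'ft_torque': [-0.018, 5.726, -0.068], 'gripper_force': 55.996, 'finger_gap': 0.225}
```

View pics/t2.png

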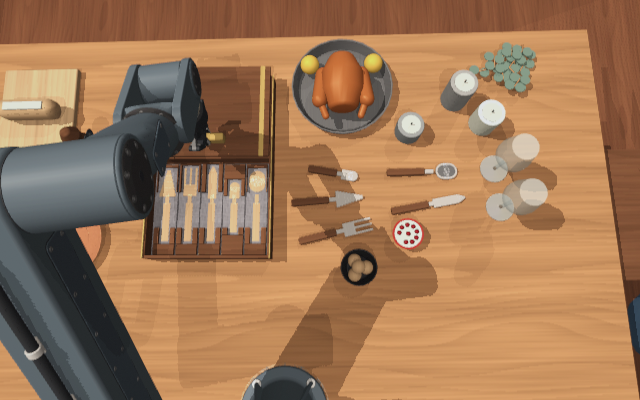

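The top view shows the lid against its end stop, with the force rising at x = 0.663 after starting slightly ajar, and five slots open at cols 155–270, rows 165–245. I back off, release, and look closer.

{"method": "move_arm", "body": {
  "commands": "0 -10 0 0 0 0 -1; 0 -20 0 0 0 0 -1; 0 -20 0 0 0 0 0; 0 -20 0 0 0 0 1; 0 -20 0 0 0 0 1"
}}

```text
t: 4.62
tcp_pos: [0.6638, 0.1863, 0.0691]
tool_rot: [0.715, 0.699, 0.0, 0.0]
force: [0.2, 0.5, 0.2]
finger_gap: 0.85
gripper_force: 0.0
```

{"method": "move_arm", "body": {
  "commands": "0 0 -40 0 0 0 1; 0 0 -80 0 0 0 1; 0 0 -120 0 0 0 1; 0 -40 -150 0 0 0 1; 0 -85 -160 0 0 0 1"
}}

```text
t: 5.25
tcp_pos: [0.5795, 0.1883, 0.2316]
tool_rot: [0.715, 0.699, 0.002, 0.002]
force: [-0.5, 1.0, 0.1]
finger_gap: 0.999
gripper_force: 0.0
```

{"method": "move_arm", "body": {
  "commands": "-10 -45 0 0 0 0 1; -17 -87 0 0 0 0 1; -17 -87 0 0 0 0 1; -17 -87 0 0 0 0 1; -17 -87 0 0 0 0 1"
}}

```text
t: 5.88
tcp_pos: [0.4925, 0.1733, 0.2294]
tool_rot: [0.715, 0.699, 0.001, 0.001]
force: [-0.1, -0.1, 1.0]
finger_gap: 1.0
gripper_force: 0.0
```

Run:
```python
from h import *
im,c=shot('wrist','w3'); plan((.49,.10,.23,-1.2))
```

```text
t 5.92 tcp [0.4922, 0.1732, 0.2293] yaw -1.23 q6 8.3
  shift mm [-73.3, -0.7, -0.7] rotz -0.0
```

View pics/w3.png

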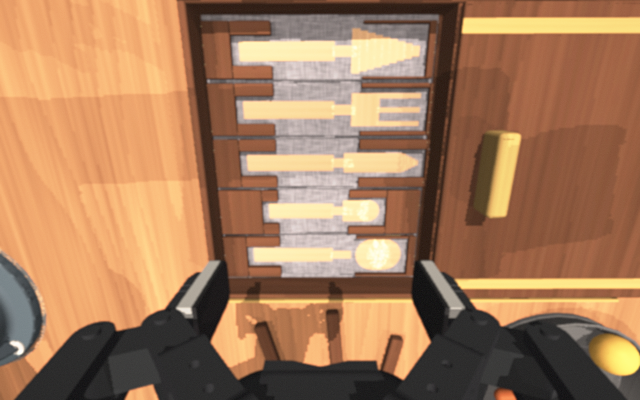

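All five outlines show heads to the far end: server row 50, fork 110, knife 162, spreader 211, spoon 255. I take a second viewpoint for height.

{"method": "move_arm", "body": {
  "commands": "-30 0 0 0 0 0 1; -65 0 0 0 0 0 1; -65 0 0 0 0 0 1; -65 0 0 0 0 0 1; -65 0 0 0 0 0 1"
}}

```text
t: 6.55
tcp_pos: [0.4895, 0.109, 0.2292]
tool_rot: [0.714, 0.7, 0.0, -0.0]
force: [-1.3, -0.1, -0.1]
finger_gap: 1.004
gripper_force: 0.0
```

```bash
cat >> h.py <<'E'
def pale(im,roi):
    x0,y0,x1,y1=roi; hsv=cv2.cvtColor(im,cv2.COLOR_BGR2HSV).astype(int); H,S,V=hsv[...,0],hsv[...,1],hsv[...,2]
    k=np.zeros(H.shape,np.uint8); k[y0:y1,x0:x1]=((V>195)&(S>45)&(H>10)&(H<30))[y0:y1,x0:x1]
    k=cv2.morphologyEx(k,cv2.MORPH_OPEN,np.ones((3,3),np.uint8))
    n,l,st,ce=cv2.connectedComponentsWithStats(k)
    return [(ce[i],st[i],np.argwhere(l==i)[:,::-1]) for i in range(1,n) if st[i][4]>=100]
E
python3 - <<'E'
from h import *
im2,c2=shot('wrist','w4'); im1,c1=load('w3')
plan((.49,.10,.23,-1.2))
print('TCPcam',[np.array(c['pose'])[:3,3].round(4).tolist() for c in(c1,c2)])
for nm,im,c,roi in(('a',im1,c1,(200,10,440,285)),('b',im2,c2,(200,0,440,300))):
    for ce,s,p in pale(im,roi):
        a=onz(c,p,.008)[:,:2];m=a.mean(0);d=np.linalg.svd(a-m,full_matrices=False)[2][0];d*=np.sign(d[0]);t=(a-m)@d
        print(nm,ce.round(1),s.tolist(),'ends',m+d*t.min(),m+d*t.max(),round(np.degrees(np.arctan2(d[1],d[0])),2))
for n,im in(('w3',im1),('w4',im2)):
    print(n,[cv2.cvtColor(im,cv2.COLOR_BGR2HSV)[y,x].tolist() for y,x in((50,290),(110,290),(60,300),(211,290))])
E
```

```text
t 6.6 tcp [0.4895, 0.109, 0.2293] yaw -1.15 q6 0.9
  shift mm [-9.0, 0.7, -0.7] rotz 0.0
TCPcam [[0.4933, 0.2501, 0.3724], [0.4905, 0.1859, 0.3722]]
a [332.2  50.9] [238, 29, 182, 45, 4174] ends [0.40898124 0.30186873] [0.59903391 0.29795466] -1.18
a [334.4 109.3] [242, 93, 179, 34, 3513] ends [0.40773896 0.24284721] [0.60346548 0.23931321] -1.03
a [333.3 162.3] [246, 152, 172, 21, 2914] ends [0.40657829 0.18414417] [0.6053829  0.17978527] -1.26
a [323.9 210.5] [268, 200, 112, 22, 1770] ends [0.42784603 0.12441963] [0.56303117 0.12139312] -1.28
a [202.7 244.9] [200, 211, 9, 61, 350] ends [0.33811836 0.04270436] [0.3463636  0.12554992] 84.32
a [364.5 254.4] [355, 239, 21, 31, 431] ends [0.5453819  0.08356952] [0.54783747 0.04034655] -86.75
a [391.3 254.2] [380, 239, 21, 31, 376] ends [0.57924858 0.04004572] [0.58238347 0.08284732] 85.81
a [298.7 254. ] [253, 247, 99, 15, 1354] ends [0.40420878 0.06613154] [0.52946925 0.06319607] -1.34
b [337.1  43.6] [240, 25, 190, 39, 4267] ends [0.40780647 0.24385126] [0.60373842 0.24101817] -0.83
b [335.2 103. ] [244, 92, 182, 23, 3521] ends [0.40666508 0.18553064] [0.6058263  0.18138119] -1.19
b [327.2 156.9] [267, 145, 118, 25, 2067] ends [0.42808267 0.12544865] [0.56299502 0.12292877] -1.07
b [368.8 205.1] [358, 189, 24, 34, 502] ends [0.545488   0.04288912] [0.54852979 0.08540652] 85.91
b [395.8 205. ] [384, 189, 23, 34, 489] ends [0.57899853 0.08461725] [0.58051079 0.04224211] -87.96
b [317.  270.2] [200, 195, 240, 105, 9292] ends [ 0.33089819 -0.01223116] [ 0.63984403 -0.03548738] -4.3
b [299.2 205.5] [251, 198, 104, 16, 1518] ends [0.40444552 0.06692264] [0.52924602 0.06435115] -1.18
w3 [[24, 73, 254], [20, 95, 251], [19, 69, 254], [24, 72, 254]]
w4 [[21, 88, 253], [21, 91, 253], [5, 22, 197], [24, 72, 255]]
```

{"method": "move_arm", "body": {
  "commands": "-45 0 0 0 0 0 1; -90 0 0 0 0 0 1; -135 0 0 0 0 0 1; -180 0 0 0 0 0 1; -210 5 0 0 0 0 1"
}}

```text
t: 7.22
tcp_pos: [0.49, -0.103, 0.2294]
tool_rot: [0.715, 0.699, 0.0, 0.0]
force: [0.7, 0.3, -0.5]
finger_gap: 0.997
gripper_force: 0.0
```

{"method": "move_arm", "body": {
  "commands": "0 0 0 0 0 0 1; 0 0 0 0 0 0 1; 0 0 0 0 0 0 1; 0 0 0 0 0 0 1; 0 0 0 0 0 0 1"
}}

```text
t: 7.85
tcp_pos: [0.4899, -0.1012, 0.2294]
tool_rot: [0.714, 0.7, 0.0, -0.0]
force: [0.2, 0.8, -0.3]
finger_gap: 1.0
gripper_force: 0.0
```

Run:
```python
from h import *
im,c=shot('wrist','w5'); plan((.49,-.16,.23,-1.2))
for k in('handle','steel'):
    for ce,s,p in blobs(im,(0,0,640,300),k):
        if s[4]>300: print(k,ce.round(1),s.tolist(),onz(c,ce,.01).round(3).tolist())
```

```text
t 7.9 tcp [0.4899, -0.1013, 0.2294] yaw -1.17 q6 -23.3
  shift mm [-58.6, 1.3, -0.6] rotz 0.0
handle [447.3  24.7] [180, 0, 460, 40, 6572] [[0.622, 0.047, 0.01]]
handle [418.6  49.1] [186, 45, 454, 9, 3238] [[0.594, 0.025, 0.01]]
handle [489.8 195.7] [478, 135, 55, 125, 329] [[0.691, -0.136, 0.01]]
handle [400.8 172.8] [389, 139, 24, 63, 514] [[0.583, -0.106, 0.01]]
handle [564.1 225.7] [535, 158, 83, 127, 3637] [[0.788, -0.177, 0.01]]
steel [327.5  21.8] [227, 0, 198, 35, 2847] [[0.5, 0.052, 0.01]]
steel [389.6  10.7] [376, 0, 29, 27, 527] [[0.562, 0.061, 0.01]]
steel [340.4 216.7] [322, 185, 36, 68, 1309] [[0.513, -0.159, 0.01]]
steel [278.3 232.5] [260, 200, 42, 70, 1268] [[0.436, -0.179, 0.01]]
steel [390.2 223.5] [377, 202, 27, 42, 775] [[0.574, -0.169, 0.01]]
steel [200.6 280.8] [182, 261, 37, 39, 455] [[0.33, -0.245, 0.01]]
steel [439.7 281. ] [422, 261, 37, 39, 453] [[0.643, -0.251, 0.01]]
```

View pics/w5.png

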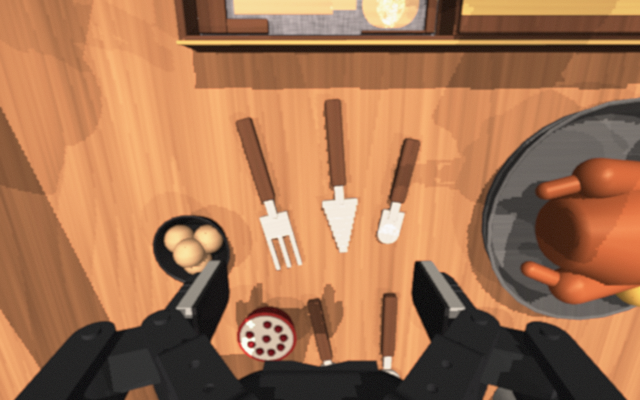

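{"method": "move_arm", "body": {
  "commands": "-30 0 0 0 0 0 1; -60 0 0 0 0 0 1; -60 0 0 0 0 0 1; -60 0 0 0 0 0 1; -60 0 0 0 0 0 1"
}}

```text
t: 8.52
tcp_pos: [0.4884, -0.1608, 0.2292]
tool_rot: [0.714, 0.7, 0.0, -0.0]
force: [0.3, 0.5, 0.3]
finger_gap: 1.002
gripper_force: 0.0
```

Run:
```python
from h import *
im,c=shot('wrist','w6'); plan((.49,-.16,.23,-1.2))
for k in('handle','steel'):
    for ce,s,p in blobs(im,(0,0,640,300),k):
        if s[4]>300: print(k,ce.round(1),s.tolist(),onz(c,ce,.01).round(3).tolist())
```

```text
t 8.57 tcp [0.4884, -0.1608, 0.2293] yaw -1.15 q6 -29.6
  shift mm [0.8, 1.5, -0.7] rotz 0.0
handle [489.4 168.6] [475, 81, 68, 144, 924] [[0.684, -0.163, 0.01]]
handle [401.8 120.8] [392, 84, 20, 69, 304] [[0.579, -0.107, 0.01]]
handle [581.9 172.8] [546, 94, 94, 138, 4830] [[0.793, -0.17, 0.01]]
handle [197.  204.3] [155, 166, 72, 75, 564] [[0.338, -0.199, 0.01]]
handle [561.6 235.9] [531, 210, 63, 45, 447] [[0.786, -0.25, 0.01]]
steel [610.6  74.3] [579, 62, 61, 32, 610] [[0.799, -0.063, 0.01]]
steel [341.8 168.9] [323, 134, 37, 74, 1509] [[0.513, -0.159, 0.01]]
steel [276.5 186.1] [257, 149, 44, 79, 1452] [[0.436, -0.179, 0.01]]
steel [394.  176.3] [380, 152, 29, 47, 889] [[0.574, -0.169, 0.01]]
steel [557.5 261. ] [502, 215, 138, 63, 409] [[0.788, -0.284, 0.01]]
steel [200.7 280.8] [183, 261, 37, 39, 447] [[0.329, -0.304, 0.01]]
steel [439.6 280.9] [422, 261, 37, 39, 450] [[0.641, -0.311, 0.01]]
steel [262.9 287.9] [237, 274, 55, 26, 927] [[0.409, -0.317, 0.01]]
```

Wrist view: fork, server and spreader lie heads toward the gripper, handles at (255,160), (335,145), (403,172). Their handles are brighter here, so I adapt the mask.

Run:
```python
from h import *
im,c=load('w5'); hsv=cv2.cvtColor(im,cv2.COLOR_BGR2HSV)
for x,y in((255,160),(335,145),(403,172),(245,130),(300,150),(275,180),(345,180),(410,150),(250,180),(430,160),(320,320),(388,320)): print((x,y),hsv[y,x].tolist())
for nm in('w5','w6'):
    im,c=load(nm); hsv=cv2.cvtColor(im,cv2.COLOR_BGR2HSV).astype(int)
    for lim in(150,):
        k=np.zeros(hsv.shape[:2],np.uint8); k[55 if nm=='w5' else 5:350,215:425]=((hsv[...,2]<lim)&(hsv[...,0]<12)&(hsv[...,1]>120))[55 if nm=='w5' else 5:350,215:425]
        n,l,st,ce=cv2.connectedComponentsWithStats(k)
        for i in range(1,n):
            if st[i][4]>150:
                r=cv2.minAreaRect(np.argwhere(l==i)[:,::-1].astype(np.float32)); print(nm,lim,ce[i].round(1),st[i].tolist(),np.round(r[1],1),onz(c,ce[i],.012).round(4).tolist())
```

```text
(255, 160) [11, 147, 134]
(335, 145) [10, 143, 136]
(403, 172) [10, 141, 121]
(245, 130) [10, 146, 138]
(300, 150) [13, 142, 236]
(275, 180) [12, 147, 200]
(345, 180) [11, 146, 141]
(410, 150) [10, 149, 135]
(250, 180) [12, 141, 231]
(430, 160) [12, 145, 221]
(320, 320) [10, 146, 89]
(388, 320) [10, 142, 138]
w5 150 [334.8 141.7] [324, 99, 22, 89, 1343] [87.6 16.8] [[0.5064, -0.0684, 0.012]]
w5 150 [255.2 158.7] [236, 118, 39, 84, 1342] [86.8 17. ] [[0.4152, -0.0858, 0.012]]
w5 150 [404.1 169.9] [388, 138, 32, 65, 1019] [17.1 64.6] [[0.5865, -0.1023, 0.012]]
w5 150 [388.4 321.1] [380, 293, 17, 57, 783] [15.1 56.7] [[0.5779, -0.3112, 0.012]]
w5 150 [318.7 323.6] [304, 298, 27, 52, 755] [53.3 21.5] [[0.4831, -0.3133, 0.012]]
w5 150 [272.1 315.5] [239, 304, 60, 37, 495] [60.8 30.7] [[0.4204, -0.299, 0.012]]
w6 150 [336.   85.3] [325, 39, 22, 96, 1553] [95.1 17.6] [[0.5064, -0.0682, 0.012]]
w6 150 [252.  104.8] [232, 59, 42, 94, 1576] [94.  17.8] [[0.415, -0.0862, 0.012]]
w6 150 [408.8 117.3] [392, 83, 33, 71, 1185] [17.9 73.5] [[0.5864, -0.1028, 0.012]]
w6 150 [391.7 286.1] [383, 253, 18, 68, 950] [15.7 67.6] [[0.5781, -0.3159, 0.012]]
w6 150 [319.8 292.1] [307, 259, 27, 68, 932] [67.3 18. ] [[0.484, -0.3231, 0.012]]
w6 150 [271.7 270.9] [249, 266, 43, 18, 168] [43.4 11.2] [[0.4228, -0.2904, 0.012]]
```

```bash
cat >> h.py <<'E'
def hand(im,roi,lim=150):
    x0,y0,x1,y1=roi; hsv=cv2.cvtColor(im,cv2.COLOR_BGR2HSV).astype(int)
    k=np.zeros(hsv.shape[:2],np.uint8); k[y0:y1,x0:x1]=((hsv[...,2]<lim)&(hsv[...,0]<13)&(hsv[...,1]>110))[y0:y1,x0:x1]
    n,l,st,ce=cv2.connectedComponentsWithStats(k)
    return [(ce[i],st[i],np.argwhere(l==i)[:,::-1]) for i in range(1,n) if st[i][4]>150]
def near(B,p): return min(B,key=lambda b:np.hypot(*(b[0]-np.array(p))))
def meas(n,im,c,ph,ps,roi=(0,0,640,330)):
    h=near(hand(im,roi),ph); s=near(blobs(im,roi,'steel'),ps); P=piece(c,h[2],s[2],*DIM[n],zh=.013,zs=.009)
    print(n,[np.round(x,4).tolist() for x in P]); return P,h[0],s[0]
E
python3 - <<'E'
from h import *
(A,ca),(B,cb)=load('w5'),load('w6')
for n,a,b in(('fork',((255,159),(278,232)),((252,105),(276,186))),('server',((335,142),(340,217)),((336,85),(342,169))),('spreader',((404,170),(390,223)),((409,117),(394,176)))):
    r=meas(n,A,ca,*a,(215,55,425,300)); q=meas(n,B,cb,*b,(215,5,425,265))
    print('  tri',*[(tri(ca,r[i],cb,q[i])[0].round(4).tolist()) for i in(1,2)])
SL={}
for nm,roi,names in(('w3',(230,10,440,285),['server','fork','knife','spreader']),('w4',(230,0,440,190),['fork','knife','spreader'])):
    im,c=load(nm); L=sorted(pale(im,roi),key=lambda b:b[0][1])[:len(names)]
    for n,(ce,s,p) in zip(names,L): SL.setdefault(n,[]).append((c,ce,p))
def slot(n,c,p,z):
    a=onz(c,p,z)[:,:2]; m=a.mean(0); d=np.array([np.cos(np.radians(-1.2)),np.sin(np.radians(-1.2))]); nn=np.array([-d[1],d[0]]); t=(a-m)@d; u=(a-m)@nn
    return m+d*((t.min()+t.max())/2-sum(DIM[n])/2e3)+nn*(u.min()+u.max())/2, np.ptp(t)
for n,v in SL.items():
    if len(v)>1: print(n,'floor',tri(v[0][0],v[0][1],v[1][0],v[1][1])[0].round(4))
    for c,ce,p in v: print(n,*[np.round(slot(n,c,p,z)[i],4) for z in(.012,.015) for i in(0,1)])
E
```

```text
fork [[0.4201, -0.1068], [0.4205, -0.1088], -77.7733, 185.3866]
fork [[0.4199, -0.1075], [0.4202, -0.1089], -77.6243, 184.9326]
  tri [0.4146, -0.0864, 0.0087] [0.4358, -0.1785, 0.0105]
server [[0.5078, -0.0902], [0.5079, -0.0911], -85.8873, 177.4737]
server [[0.5077, -0.0903], [0.5078, -0.0915], -85.8393, 177.628]
  tri [0.5061, -0.0687, 0.0125] [0.5129, -0.1596, 0.0093]
spreader [[0.5839, -0.1126], [0.5838, -0.1135], -99.8837, 127.2566]
spreader [[0.5839, -0.1135], [0.5838, -0.114], -100.0653, 125.9752]
  tri [0.5869, -0.1035, 0.0077] [0.5741, -0.1696, 0.0097]
server [0.4814 0.2994] 0.188 [0.4813 0.299 ] 0.1864
fork floor [0.509  0.2413 0.0156]
fork [0.48   0.2413] 0.1936 [0.4799 0.2414] 0.192
fork [0.4801 0.2419] 0.1937 [0.4799 0.2414] 0.1921
knife floor [0.507  0.1835 0.0162]
knife [0.4789 0.1835] 0.1967 [0.4787 0.1841] 0.195
knife [0.4791 0.184 ] 0.197 [0.4789 0.184 ] 0.1954
spreader floor [0.4965 0.1255 0.0156]
spreader [0.4779 0.1245] 0.1337 [0.4779 0.1255] 0.1326
spreader [0.478  0.1251] 0.1335 [0.4779 0.1256] 0.1324
```

Run:
```python
from h import *
plan((.4203,-.1085,.12,12.3),(.4203,-.1085,.005,12.3))
```

```text
t 8.57 tcp [0.4884, -0.1608, 0.2293] yaw -1.15 q6 -29.6
  shift mm [50.9, -69.2, 109.3] rotz -13.5
  shift mm [0.0, 0.0, 115.0] rotz 0.0
```

{"method": "move_arm", "body": {
  "commands": "17 -23 25 0 0 -5 0.2; 34 -46 60 0 0 -9 0.2; 51 -69 95 0 0 -13.5 0.2; 51 -69 109 0 0 -13.5 0.2; 51 -69 109 0 0 -13.5 0.2"
}}

```text
t: 9.2
tcp_pos: [0.4201, -0.1085, 0.1197]
tool_rot: [0.627, 0.779, -0.0, -0.001]
force: [0.4, 0.3, 0.3]
finger_gap: 0.602
gripper_force: 0.0
```

Run:
```python
from h import *
im,c=shot('wrist','w7'); plan((.4203,-.1085,.005,12.3))
for b in hand(im,(150,0,480,400)): print(b[0].round(1),b[1].tolist(),onz(c,b[0],.013).round(4).tolist())
```

```text
t 9.25 tcp [0.4211, -0.1091, 0.1204] yaw 12.33 q6 -41.6
  shift mm [0.8, -0.6, 115.4] rotz 0.0
[393.5  23.8] [281, 0, 199, 60, 3903] [[0.4419, 0.0282, 0.013]]
[440.9  10.2] [398, 0, 82, 23, 311] [[0.4716, 0.0433, 0.013]]
[319.4 170.1] [306, 112, 26, 120, 2776] [[0.4133, -0.085, 0.013]]
[433.1 174.5] [404, 115, 58, 131, 3163] [[0.5036, -0.0688, 0.013]]
[376.3 313.7] [354, 251, 33, 119, 227] [[0.4942, -0.2067, 0.013]]
[278.3 332.5] [254, 260, 96, 109, 1220] [[0.4086, -0.2473, 0.013]]
[313.4 297.6] [310, 281, 9, 38, 270] [[0.4333, -0.2022, 0.013]]
[201.1 381.6] [192, 362, 19, 38, 337] [[0.3428, -0.3233, 0.013]]
[437.  385.4] [430, 362, 16, 38, 350] [[0.5774, -0.2765, 0.013]]
```

View pics/w7.png

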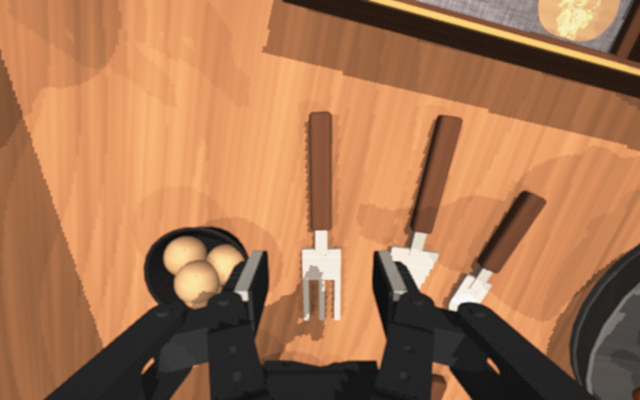

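The view shows the fork straight down column 320 between the fingers, clear of the bowl at (197,265). I grasp now.

{"method": "move_arm", "body": {
  "commands": "1 0 45 0 0 0 0.2; 1 0 90 0 0 0 0.2; 1 0 115 0 0 0 0.2; 1 0 115 0 0 0 0; 1 0 115 0 0 0 -1",
  "grip_force": 60
}}

```text
t: 9.88
tcp_pos: [0.4216, -0.1089, 0.0063]
tool_rot: [0.627, 0.779, 0.0, 0.001]
force: [0.8, 1.2, 0.6]
finger_gap: 0.302
gripper_force: 0.0
```

{"method": "move_arm", "body": {
  "commands": "0 0 0 0 0 0 -1; 0 0 0 0 0 0 -1; 0 0 0 0 0 0 -1; 0 0 -30 0 0 0 -1; 0 0 -70 0 0 0 -1"
}}

```text
t: 10.5
tcp_pos: [0.4201, -0.1082, 0.0761]
tool_rot: [0.627, 0.779, -0.0, -0.001]
force: [-0.1, 0.2, -1.1]
finger_gap: 0.186
gripper_force: 59.0
```

Run:
```python
from h import *
s=telemetry.sense(); print(s['finger_gap'],s['gripper_force'],s['force'])
plan((.4203,-.1085,.13,12.3),(.44,.07,.14,50),(.4801,.2415,.14,88.8))
```

```text
0.18585996281136172 58.96003246307373 [-0.06579205  0.18703486 -1.0659875 ]
t 10.5 tcp [0.4201, -0.1082, 0.0761] yaw 12.28 q6 -41.5
  shift mm [-0.3, 0.2, -53.9] rotz -0.0
  shift mm [170.2, 57.3, -10.0] rotz -37.7
  shift mm [79.5, 157.2, 0.0] rotz -38.8
```

{"method": "move_arm", "body": {
  "commands": "0 0 -45 0 0 0 -1; 40 14 -64 0 0 -8 -1; 85 28 -64 0 0 -18 -1; 130 43 -64 0 0 -28 -1; 170 57 -64 0 0 -37.7 -1"
}}

```text
t: 11.12
tcp_pos: [0.4398, 0.0714, 0.1401]
tool_rot: [0.339, 0.941, 0.0, 0.001]
force: [0.7, -0.4, -1.0]
finger_gap: 0.185
gripper_force: 59.0
```

{"method": "move_arm", "body": {
  "commands": "20 39 0 0 0 -10 -1; 40 79 0 0 0 -20 -1; 60 118 0 0 0 -29 -1; 79 157 0 0 0 -38.8 -1; 79 157 0 0 0 -38.8 -1"
}}

```text
t: 11.75
tcp_pos: [0.4811, 0.2436, 0.1401]
tool_rot: [0.009, 1.0, 0.001, 0.001]
force: [1.1, 0.0, -1.3]
finger_gap: 0.186
gripper_force: 59.0
```

{"method": "move_arm", "body": {
  "commands": "0 0 0 0 0 0 -1; 0 0 0 0 0 0 -1; 0 0 0 0 0 0 -1; 0 0 0 0 0 0 -1; 0 0 0 0 0 0 -1"
}}

```text
t: 12.38
tcp_pos: [0.4805, 0.2406, 0.1393]
tool_rot: [0.011, 1.0, -0.0, -0.0]
force: [-0.3, -0.2, -0.5]
finger_gap: 0.184
gripper_force: 62.7
```

Run:
```python
from h import *
im,c=shot('wrist','w8'); s=telemetry.sense(); print(s['finger_gap'],s['gripper_force'],s['force'])
plan((.4801,.2415,.14,88.8),(.4801,.2415,.022,88.8))
for b in pale(im,(0,0,640,400)): print(b[0].round(1),b[1].tolist(),onz(c,b[0],.015).round(4).tolist())
```

```text
0.18282033976539136 62.66443848609924 [-0.20689614 -0.08225523 -1.27310008]
t 12.43 tcp [0.4805, 0.2407, 0.1393] yaw 88.76 q6 -74.1
  shift mm [0.4, 0.8, -0.7] rotz -0.0
  shift mm [0.0, 0.0, 118.0] rotz 0.0
[437.9 128.2] [0, 0, 640, 354, 66205] [[0.4252, 0.3378, 0.015]]
[620.  136.9] [593, 47, 47, 170, 5675] [[0.4355, 0.4899, 0.015]]
[387.8 206.4] [362, 111, 46, 189, 4414] [[0.4924, 0.2994, 0.015]]
[121.9 177.1] [100, 113, 42, 136, 2626] [[0.4607, 0.0682, 0.015]]
[256.9 199.1] [240, 112, 34, 188, 3899] [[0.4831, 0.1834, 0.015]]
[322.8 114.4] [311, 112, 24, 6, 138] [[0.4122, 0.243, 0.015]]
[193.  209.7] [175, 139, 40, 140, 2942] [[0.4918, 0.1254, 0.015]]
[ 36.3 299.1] [0, 163, 91, 235, 12424] [[0.5812, -0.0421, 0.015]]
[142.  278.2] [118, 253, 48, 52, 1294] [[0.5602, 0.0664, 0.015]]
[635.6 363.6] [629, 343, 11, 37, 247] [[0.6738, 0.5695, 0.015]]
[441.4 353.8] [433, 345, 19, 19, 133] [[0.6566, 0.3626, 0.015]]
[546.3 368.6] [520, 354, 53, 35, 471] [[0.6786, 0.4763, 0.015]]
```

View pics/w8.png

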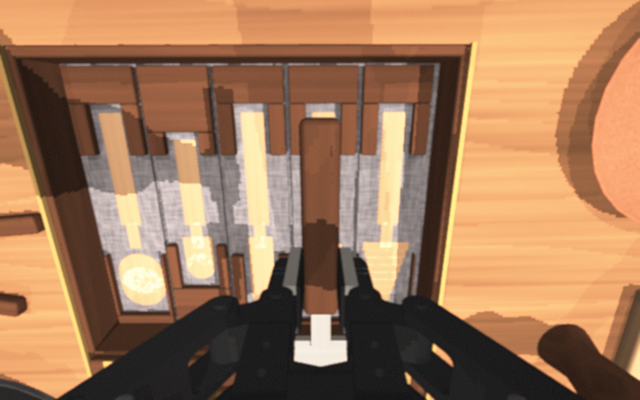

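The rotated view confirms the slots (outlines at columns 388, 257 and 193 agree within 1 mm), and the fork's handle covers its own outline at column 322. I place it.

{"method": "move_arm", "body": {
  "commands": "0 1 45 0 0 0 -1; 0 1 85 0 0 0 -1; 0 1 105 0 0 0 -1; 0 1 112 0 0 0 -1; 0 1 116 0 0 0 -1"
}}

```text
t: 13.05
tcp_pos: [0.4809, 0.242, 0.0234]
tool_rot: [0.011, 1.0, 0.0, 0.0]
force: [0.1, 0.5, -1.4]
finger_gap: 0.186
gripper_force: 62.7
```

Run:
```python
from h import *
s=telemetry.sense(); print(s['finger_gap'],s['gripper_force'],s['force'],s['ft_torque']); plan((.4801,.2415,.022,88.8))
```

```text
0.18579912759114753 62.71694540977478 [ 0.12051819  0.54470962 -1.44981147] [-0.02894162 -0.02863579  0.02344683]
t 13.05 tcp [0.4809, 0.242, 0.0234] yaw 88.79 q6 -74.0
  shift mm [0.8, -0.5, 1.4] rotz -0.0
```

{"method": "move_arm", "body": {
  "commands": "0 0 2 0 0 0 -1; 0 0 2 0 0 0 -0.5; 0 0 2 0 0 0 -0.3; 0 0 2 0 0 0 -0.3; 0 0 2 0 0 0 -0.3"
}}

```text
t: 13.68
tcp_pos: [0.4806, 0.2419, 0.0215]
tool_rot: [0.011, 1.0, 0.0, 0.0]
force: [0.6, -0.2, -0.8]
finger_gap: 0.351
gripper_force: 0.0
```

{"method": "move_arm", "body": {
  "commands": "0 0 -25 0 0 0 -0.3; 0 0 -70 0 0 0 -0.3; 0 0 -115 0 0 0 0.2; 0 0 -160 0 0 0 0.2; 0 0 -205 0 0 0 0.2"
}}

```text
t: 14.3
tcp_pos: [0.4801, 0.2418, 0.2278]
tool_rot: [0.011, 1.0, -0.0, -0.0]
force: [-0.2, 0.5, -0.9]
finger_gap: 0.599
gripper_force: 0.0
```

Run:
```python
from h import *
s=telemetry.sense(); print(s['force'])
im,c=shot('wrist','w9'); plan((.48,-.05,.23,50),(.5078,-.0912,.23,4.1),(.5078,-.0912,.12,4.1))
cv2.imwrite('pics/w9c.png',cv2.resize(im[:,180:480],None,fx=1.5,fy=1.5))
im,c=shot('top','t9'); 
for b in blobs(im,(284,150,480,250),'handle'): print(b[0].round(1),onz(c,b[0],.012).round(3).tolist())
```

```text
[-0.1603043   0.53215835 -0.8881235 ]
t 14.35 tcp [0.4836, 0.2429, 0.2338] yaw 88.81 q6 -74.0
  shift mm [-2.5, -292.9, 3.8] rotz 38.8
  shift mm [-47.8, -13.7, 0.0] rotz 45.9
  shift mm [0.0, 0.0, 110.0] rotz 0.0
[326.  172.3] [[0.582, -0.112, 0.012]]
[412.3 170.2] [[0.582, -0.337, 0.012]]
[404.6 173.6] [[0.573, -0.316, 0.012]]
[311.6 203.7] [[0.499, -0.073, 0.012]]
[408.1 209. ] [[0.48, -0.32, 0.012]]
[356.2 247.5] [[0.385, -0.184, 0.012]]
```

View pics/w9c.png

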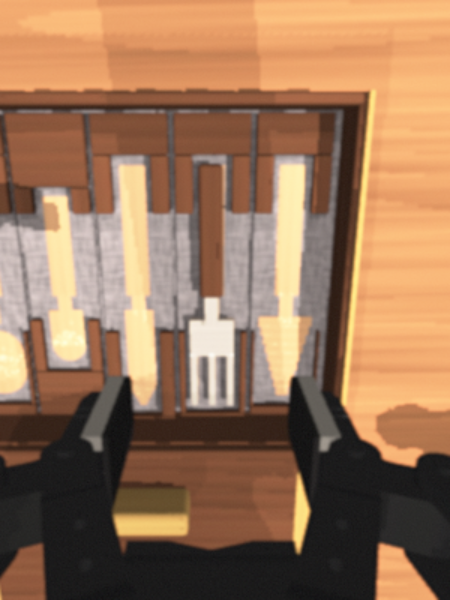

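The fork lies in its slot, head forward, within the cheeks (crop column 211). Next is the server.

{"method": "move_arm", "body": {
  "commands": "-1 -58 0 0 0 8 0.2; -1 -117 1 0 0 16 0.2; -2 -175 2 0 0 24 0.2; -2 -234 3 0 0 32 0.2; -2.5 -293 4 0 0 39 0.2"
}}

```text
t: 15.02
tcp_pos: [0.4759, -0.0527, 0.2215]
tool_rot: [0.346, 0.938, 0.0, -0.001]
force: [0.4, -0.8, -0.5]
finger_gap: 0.602
gripper_force: 0.0
```

{"method": "move_arm", "body": {
  "commands": "-12 -4 10 0 0 10 0.2; -24 -7 30 0 0 20 0.2; -36 -11 60 0 0 30 0.2; -48 -14 90 0 0 40 0.2; -48 -14 110 0 0 45.8 0.2"
}}

```text
t: 15.65
tcp_pos: [0.5039, -0.0932, 0.1102]
tool_rot: [0.684, 0.73, -0.0, -0.001]
force: [-0.0, 0.0, 0.2]
finger_gap: 0.597
gripper_force: 0.0
```

{"method": "move_arm", "body": {
  "commands": "0 0 0 0 0 0 0.2; 0 0 0 0 0 0 0.2; 0 0 0 0 0 0 0.2; 0 0 0 0 0 0 0.2; 0 0 0 0 0 0 0.2"
}}

```text
t: 16.27
tcp_pos: [0.5046, -0.0928, 0.1128]
tool_rot: [0.682, 0.731, 0.0, 0.0]
force: [-0.1, -0.3, -0.7]
finger_gap: 0.604
gripper_force: 0.0
```

```bash
cat >> h.py <<'E'
def chk(name,n,sl):
    """measure the piece under the TCP from the hover view, plan its grasp"""
    im,c=shot('wrist',name); s=telemetry.sense(); p=np.array(s['tcp_pos'])
    B=hand(im,(180,60,460,290)); 
    e=proj(c,[p[0],p[1],.013])[0]; h=min(B,key=lambda b:np.min(np.hypot(*(b[2]-e).T)))
    a=onz(c,h[2],.013)[:,:2]; r=cv2.minAreaRect((a*1e4).astype(np.float32)); m=np.array(r[0])/1e4
    d=np.linalg.svd(a-a.mean(0),full_matrices=False)[2][0]; ex=yawnow()[1][:2,0]; d*=-np.sign(d@ex)
    L0=DIM[n][0]; L=(28-L0)/1e3; o=m-d*(L0+28)/2e3; th=np.degrees(np.arctan2(d[1],d[0]))
    print(n,'origin',o.round(4).tolist(),'dir',round(th,1),'rect mm',np.round(np.array(r[1])/10,1),'px',h[0].round(1)); plan((*o,.005,th+90))
    plan((*o,.13,th+90),(.45,.05,.14,50),(*sl,.14,88.8),p=(*o,.005),yaw=th+90)
E
python3 - <<'E'
from h import *
chk('w10','server',(.4813,.2995))
E
```

```text
server origin [0.5077, -0.0925] dir -86.3 rect mm [18.7 97.6] px [325.3 169.8]
t 16.32 tcp [0.5046, -0.0928, 0.1127] yaw 4.0 q6 -26.9
  shift mm [0.1, 3.1, 107.7] rotz 0.3
t 16.32 tcp [0.5077, -0.0925, 0.005] yaw 3.72 q6 -26.9
  shift mm [0.0, 0.0, -125.0] rotz 0.0
  shift mm [145.9, -48.3, -10.0] rotz -46.3
  shift mm [136.4, 211.2, 0.0] rotz -38.8
```

{"method": "move_arm", "body": {
  "commands": "0 3 45 0 0 0.3 0.2; 0 3 90 0 0 0.3 0.2; 0 3 107.5 0 0 0.3 0.2; 0 3 107.5 0 0 0.3 0; 0 3 107.5 0 0 0.3 -1"
}}

```text
t: 16.95
tcp_pos: [0.5083, -0.0929, 0.0059]
tool_rot: [0.684, 0.73, 0.0, 0.001]
force: [1.1, -0.3, -0.3]
finger_gap: 0.299
gripper_force: 0.0
```

{"method": "move_arm", "body": {
  "commands": "0 0 0 0 0 0 -1; 0 0 0 0 0 0 -1; 0 0 0 0 0 0 -1; 0 0 -40 0 0 0 -1; 0 0 -95 0 0 0 -1"
}}

```text
t: 17.58
tcp_pos: [0.5064, -0.0922, 0.1001]
tool_rot: [0.684, 0.729, -0.001, -0.001]
force: [1.1, -0.6, -0.8]
finger_gap: 0.184
gripper_force: 59.0
```

{"method": "move_arm", "body": {
  "commands": "29 -10 -20 0 0 -9 -1; 58 -19 -40 0 0 -18 -1; 88 -29 -40 0 0 -28 -1; 117 -39 -40 0 0 -37 -1; 146 -48 -40 0 0 -46.3 -1"
}}

```text
t: 18.2
tcp_pos: [0.4495, 0.0509, 0.1404]
tool_rot: [0.34, 0.941, 0.0, 0.0]
force: [-0.4, 0.2, -1.2]
finger_gap: 0.19
gripper_force: 59.0
```

{"method": "move_arm", "body": {
  "commands": "27 42 0 0 0 -8 -1; 54 84 0 0 0 -16 -1; 81 126 0 0 0 -24 -1; 109 169 0 0 0 -32 -1; 136 211 0 0 0 -38.8 -1"
}}

```text
t: 18.82
tcp_pos: [0.4814, 0.3008, 0.1403]
tool_rot: [0.008, 1.0, 0.0, 0.0]
force: [0.3, 0.4, -1.3]
finger_gap: 0.188
gripper_force: 59.0
```

{"method": "move_arm", "body": {
  "commands": "0 0 0 0 0 0 -1; 0 0 0 0 0 0 -1; 0 0 0 0 0 0 -1; 0 0 0 0 0 0 -1; 0 0 0 0 0 0 -1"
}}

```text
t: 19.45
tcp_pos: [0.4817, 0.2983, 0.1399]
tool_rot: [0.011, 1.0, -0.0, -0.0]
force: [1.0, 0.1, -0.9]
finger_gap: 0.188
gripper_force: 59.1
```

```bash
cat >> h.py <<'E'
def held(name,n,sl):
    im,c=shot('wrist',name); s=telemetry.sense(); p=np.array(s['tcp_pos']); zt=p[2]+.002+.007
    B=hand(im,(260,60,380,330)); h=near(B,(322,210)); a=onz(c,h[2],zt)[:,:2]
    d=np.linalg.svd(a-a.mean(0),full_matrices=False)[2][0]; d*=np.sign(d[0])
    end=((a-p[:2])@d).min()*1e3; print('gap',round(s['finger_gap'],3),'F',round(s['gripper_force'],1),np.round(s['force'],1),'held dir',round(np.degrees(np.arctan2(d[1],d[0])),2),'handle end at',round(end,1),'expect',DIM[n][0])
    plan((*sl,.0215,88.8))
E
python3 - <<'E'
from h import *
held('w11','server',(.4813,.2995))
E
```

```text
gap 0.187 F 59.1 [ 0.3  0.8 -1.7] held dir -1.9 handle end at -92.2 expect -70
t 19.5 tcp [0.4817, 0.2985, 0.1399] yaw 88.72 q6 -68.2
  shift mm [0.4, 1.0, 118.4] rotz -0.1
```

{"method": "move_arm", "body": {
  "commands": "0 1 45 0 0 0 -1; 0 1 85 0 0 0 -1; 0 1 105 0 0 0 -1; 0 1 113 0 0 0 -1; 0 1 118 0 0 0 -1"
}}

```text
t: 20.12
tcp_pos: [0.4821, 0.3002, 0.0218]
tool_rot: [0.011, 1.0, 0.0, 0.0]
force: [-0.7, -0.8, -1.8]
finger_gap: 0.182
gripper_force: 59.1
```

Run:
```python
from h import *
im,c=shot('wrist','w12'); s=telemetry.sense(); print(s['finger_gap'],s['gripper_force'],s['force'],s['ft_torque']); plan((.4813,.2995,.0215,88.8))
for n in('w8','w11'):
    k,c=load(n); print(n,[int(v) for v in cv2.cvtColor(k,cv2.COLOR_BGR2HSV)[90:140:2,322,2]])
```

```text
0.1851757930901946 59.09220099449158 [-0.39766427  0.11930378 -1.27103219] [0.02904362 0.03686468 0.06514668]
t 20.18 tcp [0.482, 0.3001, 0.0217] yaw 88.78 q6 -68.1
  shift mm [0.6, -0.6, 0.2] rotz -0.0
w8 [141, 139, 141, 136, 137, 136, 126, 167, 185, 184, 192, 243, 254, 254, 110, 98, 115, 130, 139, 142, 140, 140, 139, 138, 137]
w11 [135, 134, 134, 130, 132, 131, 122, 163, 180, 180, 184, 239, 249, 106, 93, 109, 126, 135, 137, 136, 137, 134, 134, 135, 135]
```

{"method": "move_arm", "body": {
  "commands": "0 0 0 0 0 0 -1; 0 0 0 0 0 0 -0.5; 0 0 0 0 0 0 -0.3; 0 0 0 0 0 0 -0.3; 0 0 0 0 0 0 -0.3"
}}

```text
t: 20.8
tcp_pos: [0.4817, 0.3001, 0.022]
tool_rot: [0.011, 1.0, 0.0, 0.0]
force: [-1.0, 0.1, 0.1]
finger_gap: 0.353
gripper_force: 0.0
```

{"method": "move_arm", "body": {
  "commands": "0 0 -25 0 0 0 -0.3; 0 0 -70 0 0 0 -0.3; 0 0 -115 0 0 0 0.2; 0 0 -160 0 0 0 0.2; 0 0 -205 0 0 0 0.2"
}}

```text
t: 21.42
tcp_pos: [0.4813, 0.3, 0.2283]
tool_rot: [0.011, 1.0, -0.0, -0.0]
force: [0.2, -0.1, 0.0]
finger_gap: 0.605
gripper_force: 0.0
```

Run:
```python
from h import *
im,c=shot('wrist','w13')
for b in blobs(im,(200,0,450,330),'steel'): print('steel',b[0].round(1),b[1].tolist(),onz(c,b[0],.024).round(4).tolist())
plan((.50,.02,.22,40),(.5839,-.1135,.13,-10),p=(.4813,.2995,.227),yaw=88.8)
im,c=shot('top','t13')
for b in blobs(im,(284,150,480,250),'steel'): print(b[0].round(1),onz(c,b[0],.009).round(3).tolist())
```

```text
steel [209.2 185.2] [200, 103, 32, 170, 1607] [[0.4906, 0.1728, 0.024]]
steel [267.7 106.8] [254, 103, 24, 23, 130] [[0.4071, 0.2452, 0.024]]
steel [319.9 105.2] [308, 103, 23, 8, 100] [[0.4066, 0.3, 0.024]]
steel [242.1 180.6] [219, 135, 44, 122, 2250] [[0.4861, 0.2105, 0.024]]
steel [302.4 207.8] [256, 134, 94, 138, 6713] [[0.5198, 0.2774, 0.024]]
steel [224.1 210.7] [220, 206, 10, 11, 88] [[0.5215, 0.1862, 0.024]]
steel [396.7 294.5] [394, 291, 8, 9, 53] [[0.6386, 0.3928, 0.024]]
steel [243.6 294.9] [239, 292, 8, 8, 41] [[0.6352, 0.1981, 0.024]]
t 21.48 tcp [0.4813, 0.2995, 0.227] yaw 88.8 q6 -68.1
  shift mm [-24.5, -279.0, 7.0] rotz 48.8
  shift mm [-156.2, -21.5, 90.0] rotz 50
[445.9 170.5] [[0.58, -0.425, 0.009]]
[347.5 174.8] [[0.574, -0.168, 0.009]]
[428.7 171. ] [[0.58, -0.38, 0.009]]
[446.3 200.3] [[0.501, -0.42, 0.009]]
[407.6 233.4] [[0.418, -0.316, 0.009]]
```

{"method": "move_arm", "body": {
  "commands": "-5 -56 1 0 0 10 0.2; -10 -112 2 0 0 20 0.2; -15 -167 4 0 0 29 0.2; -20 -223 6 0 0 39 0.2; -24.5 -279 7 0 0 48.8 0.2"
}}

```text
t: 22.15
tcp_pos: [0.4995, 0.019, 0.2189]
tool_rot: [0.425, 0.905, -0.0, -0.001]
force: [0.6, 0.3, -0.3]
finger_gap: 0.605
gripper_force: 0.0
```

{"method": "move_arm", "body": {
  "commands": "-31 -4 10 0 0 10 0.2; -62 -8 30 0 0 20 0.2; -94 -13 50 0 0 30 0.2; -125 -17 75 0 0 40 0.2; -156 -21.5 95 0 0 50 0.2"
}}

```text
t: 22.78
tcp_pos: [0.5834, -0.1132, 0.1227]
tool_rot: [0.768, 0.64, -0.001, -0.001]
force: [-0.4, 0.7, 0.4]
finger_gap: 0.602
gripper_force: 0.0
```

{"method": "move_arm", "body": {
  "commands": "0 0 0 0 0 0 0.2; 0 0 0 0 0 0 0.2; 0 0 0 0 0 0 0.2; 0 0 0 0 0 0 0.2; 0 0 0 0 0 0 0.2"
}}

```text
t: 23.4
tcp_pos: [0.584, -0.1122, 0.1254]
tool_rot: [0.766, 0.643, 0.0, 0.0]
force: [-0.1, 0.8, 0.2]
finger_gap: 0.598
gripper_force: 0.0
```

Run:
```python
from h import *
chk('w14','spreader',(.4778,.1255))
cv2.imwrite('pics/w13c.png',cv2.resize(load('w13')[0][40:330,150:450],None,fx=1.8,fy=1.8))
```

```text
spreader origin [0.5852, -0.114] dir -102.0 rect mm [76.1 17.4] px [323.3 185.1]
t 23.45 tcp [0.584, -0.1123, 0.1253] yaw -9.97 q6 -11.7
  shift mm [-1.4, 1.4, 120.3] rotz 2.0
t 23.45 tcp [0.5852, -0.114, 0.005] yaw -11.98 q6 -11.7
  shift mm [0.0, 0.0, -125.0] rotz 0.0
  shift mm [132.3, -166.3, -10.0] rotz -62.0
  shift mm [27.2, 75.7, 0.0] rotz -38.8
```

View pics/w13c.png

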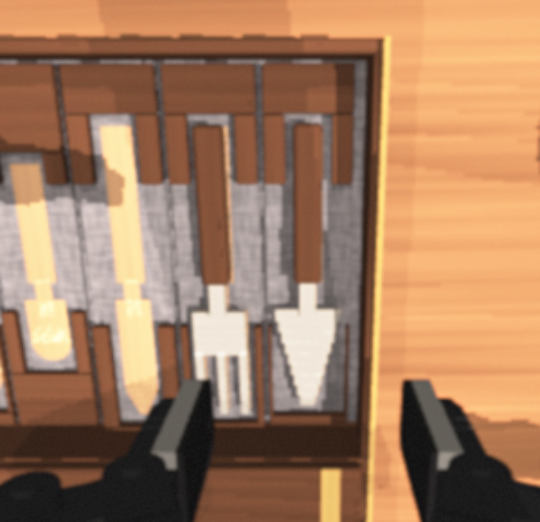

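The crop shows the fork (col 215) and server (col 305) seated flat in their slots, heads forward. Grasping the spreader now.

{"method": "move_arm", "body": {
  "commands": "-1 1 45 0 0 1.5 0.2; -1 1 90 0 0 1.5 0.2; -1 1 120 0 0 1.5 0.2; -1 1 120 0 0 1.5 0; -1 1 120 0 0 1.5 -1"
}}

```text
t: 24.08
tcp_pos: [0.5856, -0.1141, 0.0058]
tool_rot: [0.774, 0.633, 0.0, 0.001]
force: [-0.1, -0.4, 0.2]
finger_gap: 0.301
gripper_force: 0.0
```

{"method": "move_arm", "body": {
  "commands": "0 0 0 0 0 0 -1; 0 0 0 0 0 0 -1; 0 0 0 0 0 0 -1; 0 0 -40 0 0 0 -1; 0 0 -95 0 0 0 -1"
}}

```text
t: 24.7
tcp_pos: [0.5835, -0.1134, 0.0996]
tool_rot: [0.774, 0.633, -0.001, -0.002]
force: [0.3, -0.4, 0.5]
finger_gap: 0.182
gripper_force: 60.0
```

{"method": "move_arm", "body": {
  "commands": "27 -33 -20 0 0 -10 -1; 54 -66 -40 0 0 -20 -1; 80 -99 -40 0 0 -30 -1; 107 -132 -40 0 0 -40 -1; 134 -165 -40 0 0 -50 -1"
}}

```text
t: 25.32
tcp_pos: [0.4489, 0.0513, 0.1403]
tool_rot: [0.432, 0.902, 0.0, 0.0]
force: [0.0, -0.3, -1.3]
finger_gap: 0.183
gripper_force: 60.0
```

{"method": "move_arm", "body": {
  "commands": "8 14 0 0 0 -10 -1; 16 28 0 0 0 -20 -1; 24 42 0 0 0 -30 -1; 32 56 0 0 0 -40 -1; 40 70 0 0 0 -49.5 -1"
}}

```text
t: 25.95
tcp_pos: [0.4798, 0.1258, 0.1402]
tool_rot: [0.015, 1.0, -0.0, 0.0]
force: [-0.3, -1.2, -0.6]
finger_gap: 0.183
gripper_force: 60.0
```

{"method": "move_arm", "body": {
  "commands": "0 0 0 0 0 0 -1; 0 0 0 0 0 0 -1; 0 0 0 0 0 0 -1; 0 0 0 0 0 0 -1; 0 0 0 0 0 0 -1"
}}

```text
t: 26.58
tcp_pos: [0.4797, 0.125, 0.1398]
tool_rot: [0.018, 1.0, -0.0, -0.0]
force: [0.2, 0.3, -0.9]
finger_gap: 0.186
gripper_force: 60.0
```

Run:
```python
from h import *
held('w15','spreader',(.4778,.1255)); k,c=load('w15'); p=telemetry.sense()['tcp_pos']
v=[int(x) for x in cv2.cvtColor(k,cv2.COLOR_BGR2HSV)[100:190:2,322,2]]; print(v)
for L in(-48,): print(proj(c,[p[0]+L/1e3,p[1],p[2]+.009]), proj(c,[p[0]+L/1e3,p[1],p[2]-.003]))
```

```text
gap 0.181 F 60.0 [ 0.2  0.1 -1.1] held dir -1.51 handle end at -51.4 expect -48
t 26.62 tcp [0.4797, 0.125, 0.1398] yaw 87.95 q6 -86.3
  shift mm [1.9, 0.4, 118.3] rotz -0.8
[165, 167, 168, 166, 162, 161, 162, 162, 167, 164, 162, 161, 160, 158, 145, 166, 194, 201, 220, 253, 255, 254, 254, 254, 254, 254, 254, 254, 254, 254, 254, 254, 255, 247, 76, 81, 113, 129, 136, 144, 144, 145, 145, 143, 144]
[[319.09701033 175.61720241]] [[319.18279545 169.87876498]]
```

{"method": "move_arm", "body": {
  "commands": "1 0.5 45 0 0 -0.8 -1; 2 0.5 85 0 0 -0.8 -1; 2 0.5 105 0 0 -0.8 -1; 2 0.5 113 0 0 -0.8 -1; 2 0.5 118 0 0 -0.8 -1"
}}

```text
t: 27.25
tcp_pos: [0.4782, 0.1258, 0.0218]
tool_rot: [0.011, 1.0, 0.0, 0.0]
force: [0.7, -0.5, -0.6]
finger_gap: 0.189
gripper_force: 60.0
```

Run:
```python
from h import *
s=telemetry.sense(); print(s['finger_gap'],s['gripper_force'],s['force'],s['ft_torque']); plan((.4778,.1255,.0215,88.8))
```

```text
0.1886198262347693 59.99144911766052 [ 0.72764402 -0.52472138 -0.61295505] [-0.04035274  0.00881398  0.04649694]
t 27.25 tcp [0.4782, 0.1258, 0.0218] yaw 88.78 q6 -87.0
  shift mm [0.4, -0.3, 0.3] rotz -0.0
```

{"method": "move_arm", "body": {
  "commands": "0 0 0 0 0 0 -1; 0 0 0 0 0 0 -0.5; 0 0 0 0 0 0 -0.3; 0 0 0 0 0 0 -0.3; 0 0 0 0 0 0 -0.3"
}}

```text
t: 27.88
tcp_pos: [0.4779, 0.1258, 0.022]
tool_rot: [0.011, 1.0, 0.0, 0.0]
force: [1.0, 0.8, 0.6]
finger_gap: 0.352
gripper_force: 0.0
```

{"method": "move_arm", "body": {
  "commands": "0 0 -25 0 0 0 -0.3; 0 0 -70 0 0 0 -0.3; 0 0 -115 0 0 0 -0.25; 0 0 -160 0 0 0 -0.25; 0 0 -205 0 0 0 -0.25"
}}

```text
t: 28.5
tcp_pos: [0.4773, 0.1258, 0.2283]
tool_rot: [0.011, 1.0, -0.0, -0.0]
force: [0.6, 0.4, -0.1]
finger_gap: 0.375
gripper_force: 0.0
```

Run:
```python
from h import *
im,c=shot('wrist','w16'); cv2.imwrite('pics/w16c.png',cv2.resize(im[40:330,180:480],None,fx=1.5,fy=1.5))
plan((.49,-.11,.22,48),(.4872,-.344,.13,9.5),p=(.478,.1255,.227),yaw=88.8)
im,c=shot('top','t16')
for k in('steel','handle'):
  for b in blobs(im,(375,150,480,250),k): print(k,b[0].round(1),onz(c,b[0],.009).round(3).tolist())
```

```text
t 28.55 tcp [0.478, 0.1255, 0.227] yaw 88.8 q6 -87.0
  shift mm [-16.9, -235.2, 7.0] rotz 40.8
  shift mm [-154.5, -175.8, 90.0] rotz 38.5
steel [445.5 170.6] [[0.58, -0.424, 0.009]]
steel [428.7 171. ] [[0.58, -0.38, 0.009]]
steel [446.3 200.3] [[0.501, -0.42, 0.009]]
steel [407.7 233.4] [[0.418, -0.316, 0.009]]
handle [405.2 174.4] [[0.572, -0.318, 0.009]]
handle [408.3 210.6] [[0.476, -0.321, 0.009]]
```

View pics/w16c.png

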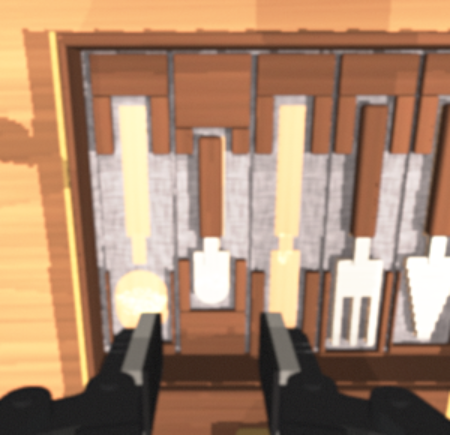

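The spreader sits in its slot (crop col 210), with fork and server next to the empty knife slot. On to the knife.

{"method": "move_arm", "body": {
  "commands": "-3 -47 1 0 0 8 -0.25; -7 -94 2 0 0 16 -0.25; -10 -141 4 0 0 24 -0.25; -14 -188 6 0 0 32 -0.25; -17 -235 7 0 0 40.8 -0.25"
}}

```text
t: 29.22
tcp_pos: [0.489, -0.1107, 0.2187]
tool_rot: [0.361, 0.933, 0.0, -0.001]
force: [0.2, -0.2, 0.4]
finger_gap: 0.379
gripper_force: 0.0
```

{"method": "move_arm", "body": {
  "commands": "-31 -35 15 0 0 8 -0.25; -62 -70 35 0 0 16 -0.25; -93 -105 55 0 0 24 -0.25; -124 -140 75 0 0 32 -0.25; -154 -176 90 0 0 38.5 -0.25"
}}

```text
t: 29.85
tcp_pos: [0.4854, -0.344, 0.1276]
tool_rot: [0.648, 0.762, 0.0, -0.001]
force: [0.2, -0.2, 0.5]
finger_gap: 0.377
gripper_force: 0.0
```

{"method": "move_arm", "body": {
  "commands": "0 0 0 0 0 0 -0.25; 0 0 0 0 0 0 -0.25; 0 0 0 0 0 0 -0.25; 0 0 0 0 0 0 -0.25; 0 0 0 0 0 0 -0.25"
}}

```text
t: 30.48
tcp_pos: [0.4867, -0.3427, 0.1302]
tool_rot: [0.646, 0.764, -0.0, 0.0]
force: [0.1, 0.3, 0.1]
finger_gap: 0.376
gripper_force: 0.0
```

Run:
```python
from h import *
chk('w17','knife',(.4789,.1837))
```

```text
knife origin [0.4868, -0.3488] dir -80.3 rect mm [19.8 98.3] px [320.6 172.7]
t 30.52 tcp [0.4867, -0.3428, 0.1302] yaw 9.54 q6 -55.5
  shift mm [-5.9, -0.9, 125.2] rotz -0.2
t 30.52 tcp [0.4868, -0.3488, 0.005] yaw 9.7 q6 -55.5
  shift mm [0.0, 0.0, -125.0] rotz 0.0
  shift mm [399.3, 30.9, -10.0] rotz -40.3
  shift mm [63.8, 121.0, 0.0] rotz -38.8
```

View pics/w17.png

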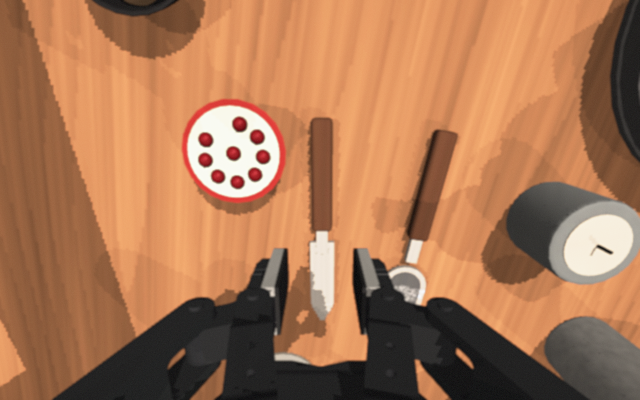

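The knife runs straight down column 320 between the fingers, with the pomegranate clear on the left at (235,150). Grasping.

{"method": "move_arm", "body": {
  "commands": "-5 -0.8 45 0 0 0 -0.25; -5 -0.8 90 0 0 0 -0.25; -5 -0.8 120 0 0 0 -0.25; -5 -0.8 125 0 0 0 -0.25; -5 -0.8 125 0 0 0 -1"
}}

```text
t: 31.15
tcp_pos: [0.4869, -0.3486, 0.0053]
tool_rot: [0.646, 0.763, -0.0, 0.0]
force: [0.3, -0.6, -0.9]
finger_gap: 0.19
gripper_force: 63.0
```

{"method": "move_arm", "body": {
  "commands": "0 0 0 0 0 0 -1; 0 0 0 0 0 0 -1; 0 0 0 0 0 0 -1; 0 0 -40 0 0 0 -1; 0 0 -95 0 0 0 -1"
}}

```text
t: 31.78
tcp_pos: [0.4855, -0.3475, 0.0995]
tool_rot: [0.646, 0.763, 0.0, -0.002]
force: [0.6, -0.5, -1.1]
finger_gap: 0.188
gripper_force: 61.4
```

Run:
```python
from h import *
s=telemetry.sense(); print(s['finger_gap'],s['gripper_force']); plan((.47,-.15,.14,35),(.455,.03,.14,62),(.4789,.1837,.14,88.8))
```

```text
0.1879466303157833 61.406861543655396
t 31.77 tcp [0.4855, -0.3475, 0.0995] yaw 9.48 q6 -55.8
  shift mm [197.4, 17.3, -40.5] rotz -25.5
  shift mm [156.1, 91.0, 0.0] rotz -27
  shift mm [51.1, 146.9, 0.0] rotz -26.8
```

{"method": "move_arm", "body": {
  "commands": "20 2 -30 0 0 -5 -1; 65 6 -40 0 0 -10 -1; 110 10 -40 0 0 -15 -1; 155 14 -40 0 0 -20 -1; 197 17 -40 0 0 -25.5 -1"
}}

```text
t: 32.4
tcp_pos: [0.4704, -0.1498, 0.1403]
tool_rot: [0.461, 0.888, 0.0, 0.0]
force: [-0.3, 0.3, -0.8]
finger_gap: 0.188
gripper_force: 61.5
```

{"method": "move_arm", "body": {
  "commands": "31 18 0 0 0 -5 -1; 62 36 0 0 0 -11 -1; 94 55 0 0 0 -16 -1; 125 73 0 0 0 -21 -1; 156 91 0 0 0 -27 -1"
}}

```text
t: 33.02
tcp_pos: [0.4558, 0.0298, 0.1402]
tool_rot: [0.24, 0.971, 0.0, 0.0]
force: [0.0, -0.5, -1.2]
finger_gap: 0.188
gripper_force: 61.5
```

{"method": "move_arm", "body": {
  "commands": "10 29 0 0 0 -5 -1; 20 59 0 0 0 -11 -1; 31 88 0 0 0 -16 -1; 41 118 0 0 0 -21 -1; 51 147 0 0 0 -26.8 -1"
}}

```text
t: 33.65
tcp_pos: [0.48, 0.1835, 0.1402]
tool_rot: [0.009, 1.0, 0.0, 0.0]
force: [0.2, -0.3, -1.2]
finger_gap: 0.184
gripper_force: 61.5
```

{"method": "move_arm", "body": {
  "commands": "0 0 0 0 0 0 -1; 0 0 0 0 0 0 -1; 0 0 0 0 0 0 -1; 0 0 0 0 0 0 -1; 0 0 0 0 0 0 -1"
}}

```text
t: 34.28
tcp_pos: [0.4799, 0.1819, 0.1398]
tool_rot: [0.011, 1.0, -0.0, -0.0]
force: [0.5, -0.2, -0.9]
finger_gap: 0.181
gripper_force: 61.4
```

```bash
cat >> h.py <<'E'
def endrow(name,n):
    k,c=load(name); p=telemetry.sense()['tcp_pos']; v=cv2.cvtColor(k,cv2.COLOR_BGR2HSV)[90:200,320:325,2].mean(1).astype(int); i=np.argmin(np.diff(v)); print('handle end row',90+i,'drop',np.diff(v)[i],'expect',proj(c,[p[0]+DIM[n][0]/1e3,p[1],p[2]-.003]).round(1))
E
python3 - <<'E'
from h import *
held('w18','knife',(.4789,.1837)); endrow('w18','knife')
E
```

```text
gap 0.188 F 61.4 [ 0.1  0.4 -0.1] held dir -2.83 handle end at -92.5 expect -70
t 34.33 tcp [0.4799, 0.182, 0.1398] yaw 88.74 q6 -80.5
  shift mm [1.1, 1.6, 118.3] rotz -0.1
handle end row 119 drop -94 expect [[319.6 121.6]]
```

{"method": "move_arm", "body": {
  "commands": "0.5 1.5 45 0 0 0 -1; 0.5 1.5 85 0 0 0 -1; 0.5 1.5 105 0 0 0 -1; 0.5 1.5 113 0 0 0 -1; 0.5 1.5 118 0 0 0 -1"
}}

```text
t: 34.95
tcp_pos: [0.4798, 0.184, 0.0218]
tool_rot: [0.011, 1.0, 0.0, 0.0]
force: [0.2, -0.6, -0.6]
finger_gap: 0.188
gripper_force: 61.4
```

Run:
```python
from h import *
s=telemetry.sense(); print(s['finger_gap'],s['gripper_force'],s['force'],s['ft_torque']); plan((.4789,.1837,.0215,88.8))
```

```text
0.18763390487499945 61.42332673072815 [ 0.18229762 -0.57479431 -0.59580031] [ 0.00416266 -0.04844189 -0.04981547]
t 34.95 tcp [0.4798, 0.184, 0.0218] yaw 88.78 q6 -80.3
  shift mm [0.9, -0.3, 0.3] rotz -0.0
```

{"method": "move_arm", "body": {
  "commands": "0 0 0 0 0 0 -1; 0 0 0 0 0 0 -0.5; 0 0 0 0 0 0 -0.3; 0 0 0 0 0 0 -0.3; 0 0 0 0 0 0 -0.3"
}}

```text
t: 35.58
tcp_pos: [0.4795, 0.184, 0.022]
tool_rot: [0.011, 1.0, 0.0, 0.0]
force: [0.3, 0.2, -0.1]
finger_gap: 0.351
gripper_force: 0.0
```

{"method": "move_arm", "body": {
  "commands": "0 0 -25 0 0 0 -0.3; 0 0 -70 0 0 0 -0.3; 0 0 -115 0 0 0 0; 0 0 -160 0 0 0 0; 0 0 -205 0 0 0 0"
}}

```text
t: 36.2
tcp_pos: [0.4789, 0.1839, 0.2283]
tool_rot: [0.011, 1.0, -0.0, -0.0]
force: [0.4, 0.4, -0.3]
finger_gap: 0.499
gripper_force: 0.0
```

Run:
```python
from h import *
im,c=shot('wrist','w19')
plan((.52,-.09,.22,45),(.578,-.345,.13,0.3),p=(.4795,.1838,.227),yaw=88.8)
im,c=shot('top','t19')
for k in('steel','handle'):
  for b in blobs(im,(375,150,480,250),k): print(k,b[0].round(1),onz(c,b[0],.009).round(3).tolist())
```

```text
t 36.25 tcp [0.4795, 0.1838, 0.227] yaw 88.8 q6 -80.3
  shift mm [-46.2, -272.9, 7.0] rotz 43.8
  shift mm [-221.3, -139.3, 90.0] rotz 44.7
steel [445.8 170.6] [[0.58, -0.424, 0.009]]
steel [428.7 171. ] [[0.58, -0.38, 0.009]]
steel [407.7 233.4] [[0.418, -0.316, 0.009]]
handle [406.4 174.4] [[0.572, -0.321, 0.009]]
```

{"method": "move_arm", "body": {
  "commands": "-9 -55 1 0 0 9 0; -18 -109 2 0 0 18 0; -28 -164 4 0 0 26 0; -37 -218 6 0 0 35 0; -46 -273 7 0 0 43.8 0"
}}

```text
t: 36.92
tcp_pos: [0.519, -0.0914, 0.2187]
tool_rot: [0.385, 0.923, 0.0, -0.001]
force: [0.9, 0.4, 1.0]
finger_gap: 0.498
gripper_force: 0.0
```

{"method": "move_arm", "body": {
  "commands": "-44 -28 10 0 0 9 0; -88 -56 30 0 0 18 0; -133 -84 50 0 0 27 0; -177 -111 70 0 0 36 0; -221 -139 90 0 0 44.7 0"
}}

```text
t: 37.55
tcp_pos: [0.5771, -0.3457, 0.1277]
tool_rot: [0.707, 0.707, -0.0, -0.001]
force: [0.7, -0.0, 1.0]
finger_gap: 0.501
gripper_force: 0.0
```

{"method": "move_arm", "body": {
  "commands": "0 0 0 0 0 0 0; 0 0 0 0 0 0 0; 0 0 0 0 0 0 0; 0 0 0 0 0 0 0; 0 0 0 0 0 0 0"
}}

```text
t: 38.17
tcp_pos: [0.5778, -0.3438, 0.1305]
tool_rot: [0.705, 0.709, 0.0, 0.0]
force: [-0.0, 0.2, -0.3]
finger_gap: 0.498
gripper_force: 0.0
```

Run:
```python
from h import *
chk('w20','spoon',(.4766,.0675))
cv2.imwrite('pics/w19c.png',cv2.resize(load('w19')[0][40:330,180:480],None,fx=1.8,fy=1.8))
```

```text
spoon origin [0.5785, -0.3427] dir -89.8 rect mm [19.  97.5] px [322.  164.6]
t 38.23 tcp [0.5778, -0.344, 0.1304] yaw 0.34 q6 -40.6
  shift mm [1.3, 0.7, 125.4] rotz 0.1
t 38.23 tcp [0.5785, -0.3427, 0.005] yaw 0.25 q6 -40.6
  shift mm [0.0, 0.0, -125.0] rotz 0.0
  shift mm [393.2, -126.8, -10.0] rotz -49.8
  shift mm [-9.1, 30.5, 0.0] rotz -38.8
```

View pics/w19c.png

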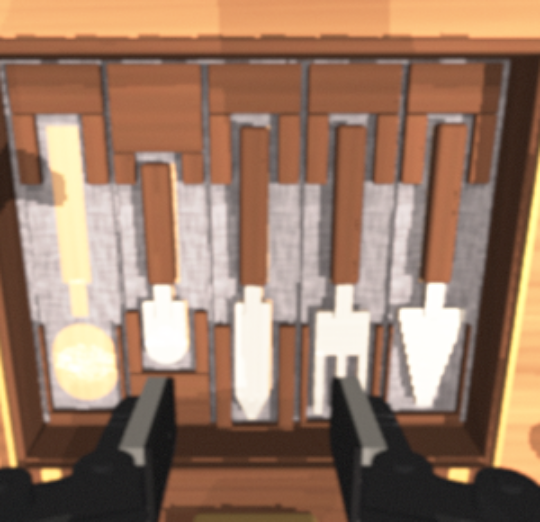

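Four pieces are seated flat, with the knife at crop col 254. Only the spoon slot at crop col 80 is empty, so I grasp the spoon.

{"method": "move_arm", "body": {
  "commands": "1 0.7 45 0 0 0 0; 1 0.7 90 0 0 0 0; 1 0.7 120 0 0 0 0; 1 0.7 125 0 0 0 0; 1 0.7 125 0 0 0 -1"
}}

```text
t: 38.85
tcp_pos: [0.5787, -0.3438, 0.0054]
tool_rot: [0.705, 0.709, 0.0, 0.0]
force: [-0.5, 0.1, -0.4]
finger_gap: 0.298
gripper_force: 0.0
```

{"method": "move_arm", "body": {
  "commands": "0 0 0 0 0 0 -1; 0 0 0 0 0 0 -1; 0 0 0 0 0 0 -1; 0 0 -40 0 0 0 -1; 0 0 -95 0 0 0 -1"
}}

```text
t: 39.48
tcp_pos: [0.5768, -0.3425, 0.0989]
tool_rot: [0.705, 0.709, -0.0, -0.002]
force: [0.5, -0.2, -1.1]
finger_gap: 0.185
gripper_force: 60.5
```

Run:
```python
from h import *
s=telemetry.sense(); print(s['finger_gap'],s['gripper_force']); plan((.53,-.17,.14,45),(.4766,.0675,.14,88.8))
```

```text
0.18465077826751072 60.495264530181885
t 39.48 tcp [0.5768, -0.3425, 0.0989] yaw 0.28 q6 -40.5
  shift mm [172.8, -46.0, -41.1] rotz -44.7
  shift mm [205.7, 130.2, 0.0] rotz -43.8
```

{"method": "move_arm", "body": {
  "commands": "20 -5 -30 0 0 -8 -1; 55 -15 -41 0 0 -17 -1; 95 -25 -41 0 0 -26 -1; 135 -36 -41 0 0 -35 -1; 173 -46 -41 0 0 -44.7 -1"
}}

```text
t: 40.1
tcp_pos: [0.5306, -0.1694, 0.141]
tool_rot: [0.38, 0.925, 0.0, -0.0]
force: [0.1, 0.7, -0.5]
finger_gap: 0.184
gripper_force: 60.5
```

{"method": "move_arm", "body": {
  "commands": "41 26 0 0 0 -9 -1; 82 52 0 0 0 -18 -1; 123 78 0 0 0 -26 -1; 165 104 0 0 0 -35 -1; 206 130 0 0 0 -43.8 -1"
}}

```text
t: 40.72
tcp_pos: [0.4772, 0.0682, 0.141]
tool_rot: [0.008, 1.0, -0.0, 0.0]
force: [1.2, -0.2, -0.6]
finger_gap: 0.188
gripper_force: 60.5
```

{"method": "move_arm", "body": {
  "commands": "0 0 0 0 0 0 -1; 0 0 0 0 0 0 -1; 0 0 0 0 0 0 -1; 0 0 0 0 0 0 -1; 0 0 0 0 0 0 -1"
}}

```text
t: 41.35
tcp_pos: [0.4779, 0.0661, 0.1408]
tool_rot: [0.011, 1.0, -0.0, -0.0]
force: [-0.0, 0.1, -1.3]
finger_gap: 0.185
gripper_force: 60.5
```

Run:
```python
from h import *
held('w21','spoon',(.4766,.0675)); endrow('w21','spoon')
```

```text
gap 0.183 F 60.5 [-0.8  0.7 -0. ] held dir 0.98 handle end at -73.9 expect -70
t 41.4 tcp [0.4779, 0.0662, 0.1408] yaw 88.72 q6 -94.1
  shift mm [1.3, 1.2, 119.3] rotz -0.1
handle end row 113 drop -83 expect [[319.6 121.4]]
```

Run:
```python
from h import *
for n in('w18','w21'):
    k,c=load(n); V=cv2.cvtColor(k,cv2.COLOR_BGR2HSV)
    for r in(125,145,165,185,205,225):
        m=(V[r,285:360,2]<150)&(V[r,285:360,1]>110); i=np.flatnonzero(m)
        j=np.split(i,np.flatnonzero(np.diff(i)>1)+1); j=max(j,key=len); print(n,r,285+j[0],285+j[-1],end=' | ')
    print('col322',[int(v) for v in V[100:130,322,2]])
```

```text
w18 125 300 343 | w18 145 318 343 | w18 165 318 339 | w18 185 321 339 | w18 205 322 338 | w18 225 303 338 | col322 [138, 130, 141, 173, 185, 193, 194, 195, 197, 197, 203, 236, 254, 254, 254, 254, 254, 255, 255, 188, 95, 84, 105, 114, 121, 128, 137, 142, 145, 147]
w21 125 299 304 | w21 145 300 304 | w21 165 302 304 | w21 185 302 305 | w21 205 302 305 | w21 225 309 337 | col322 [165, 152, 162, 187, 201, 206, 209, 219, 227, 233, 244, 255, 255, 255, 172, 110, 125, 141, 148, 153, 159, 166, 169, 173, 178, 179, 180, 178, 178, 176]
```

Run:
```python
from h import *
for n in('w18','w21'):
    k,c=load(n); g=cv2.GaussianBlur(cv2.cvtColor(k,cv2.COLOR_BGR2GRAY),(3,3),0).astype(int)
    for r in(125,145,165,185,205,225): 
        d=np.diff(g[r,285:360]); print(n,r,'L',285+d[:30].argmin(),d[:30].min(),'R',320+d[35:].argmax(),d[35:].max(),end=' | ')
    print()
s=load('w21')[0][225,290:350].mean(1).astype(int); print(s.tolist())
```

```text
w18 125 L 300 -18 R 342 12 | w18 145 L 299 -21 R 342 10 | w18 165 L 300 -42 R 341 28 | w18 185 L 300 -47 R 340 24 | w18 205 L 300 -44 R 339 31 | w18 225 L 301 -48 R 339 34 | 
w21 125 L 298 -22 R 342 14 | w21 145 L 299 -22 R 341 16 | w21 165 L 299 -42 R 340 34 | w21 185 L 300 -43 R 339 30 | w21 205 L 300 -47 R 339 37 | w21 225 L 301 -47 R 338 53 | 
[205, 210, 204, 189, 194, 215, 225, 224, 225, 221, 202, 152, 94, 70, 79, 89, 102, 110, 109, 100, 81, 74, 76, 74, 75, 76, 74, 73, 75, 73, 73, 73, 70, 71, 70, 70, 73, 72, 74, 73, 75, 74, 74, 73, 74, 70, 64, 66, 105, 170, 216, 228, 226, 224, 221, 218, 216, 218, 224, 225]
```

{"method": "move_arm", "body": {
  "commands": "-1 1.2 45 0 0 0 -1; -1 1.2 85 0 0 0 -1; -1 1.2 105 0 0 0 -1; -1 1.2 114 0 0 0 -1; -1 1.2 119 0 0 0 -1"
}}

```text
t: 42.02
tcp_pos: [0.479, 0.0679, 0.0217]
tool_rot: [0.011, 1.0, -0.0, 0.0]
force: [-0.1, 1.1, -1.2]
finger_gap: 0.182
gripper_force: 60.5
```

Run:
```python
from h import *
s=telemetry.sense(); print(s['finger_gap'],s['gripper_force'],s['force'],s['ft_torque']); plan((.479,.0675,.0215,88.8))
```

```text
0.18241581812213256 60.48640966415405 [-0.10245086  1.0869209  -1.24628764] [ 0.00654457  0.01551557 -0.06737341]
t 42.02 tcp [0.479, 0.0679, 0.0217] yaw 88.77 q6 -94.0
  shift mm [0.0, -0.4, 0.2] rotz -0.0
```

Release, then go to a high viewpoint at the canteen's centre for a check.

{"method": "move_arm", "body": {
  "commands": "0 0 0 0 0 0 -1; 0 0 0 0 0 0 -0.5; 0 0 0 0 0 0 -0.3; 0 0 0 0 0 0 -0.3; 0 0 0 0 0 0 -0.3"
}}

```text
t: 42.65
tcp_pos: [0.4788, 0.068, 0.022]
tool_rot: [0.011, 1.0, -0.0, 0.0]
force: [0.2, -0.7, 0.5]
finger_gap: 0.351
gripper_force: 0.0
```

{"method": "move_arm", "body": {
  "commands": "0 0 -25 0 0 0 -0.3; 0 0 -70 0 0 0 -0.3; 0 0 -115 0 0 0 -0.3; 0 45 -160 0 0 0 0.2; 0 100 -205 0 0 0 0.2"
}}

```text
t: 43.28
tcp_pos: [0.4808, 0.1609, 0.2225]
tool_rot: [0.012, 1.0, 0.0, 0.001]
force: [0.9, -0.5, -0.7]
finger_gap: 0.606
gripper_force: 0.0
```

{"method": "move_arm", "body": {
  "commands": "0 10 0 0 0 0 0.2; 0 15 0 0 0 0 0.2; 0 15 0 0 0 0 0.2; 0 15 0 0 0 0 0.2; 0 15 0 0 0 0 0.2"
}}

```text
t: 43.9
tcp_pos: [0.4808, 0.1747, 0.2199]
tool_rot: [0.011, 1.0, -0.0, -0.001]
force: [0.1, 0.6, -0.3]
finger_gap: 0.594
gripper_force: 0.0
```

Run:
```python
from h import *
im,c=shot('wrist','w22'); t,_=shot('top','t22')
a=cv2.resize(im[40:330,130:510],None,fx=1.5,fy=1.5); b=cv2.resize(t[60:270,130:480],None,fx=.9,fy=.9)
o=np.zeros((600,570,3),np.uint8); o[:435,:570]=a[:,:570]; o[435:435+165,:b.shape[1]]=b[:165]; cv2.imwrite('pics/chk.png',o)
plan((.663,.185,.22,88.8))
```

```text
t 44.0 tcp [0.481, 0.1749, 0.2203] yaw 88.73 q6 -81.3
  shift mm [-181.8, 14.1, 0.3] rotz -0.1
```

View pics/chk.png

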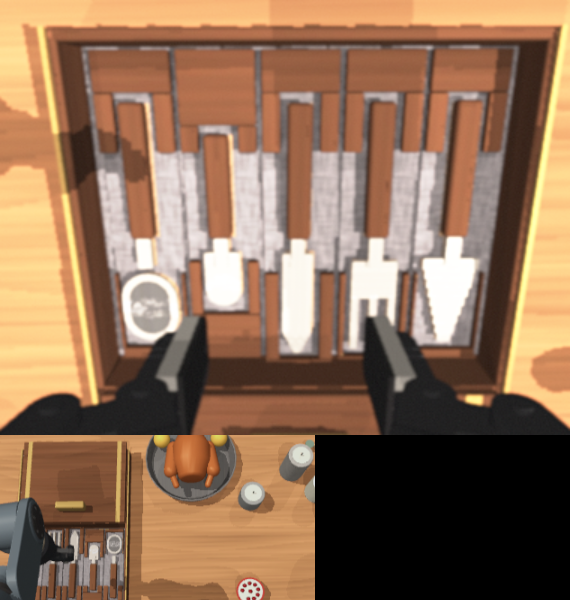

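All five lie flat in their slots, heads forward, and the bystanders are untouched. Now I shut the lid by its grip bar.

{"method": "move_arm", "body": {
  "commands": "-36 2 0 0 0 9 0.5; -73 5 0 0 0 18 0.5; -109 7 0 0 0 27 0.5; -146 9 0 0 0 36 0.5; -182 11 0 0 0 45 0.5"
}}

```text
t: 44.62
tcp_pos: [0.6643, 0.1823, 0.2203]
tool_rot: [0.395, 0.919, -0.0, -0.0]
force: [0.7, 0.6, 0.1]
finger_gap: 0.752
gripper_force: 0.0
```

{"method": "move_arm", "body": {
  "commands": "0 0 10 0 0 9 0.5; 0 0 20 0 0 18 0.5; 0 0 30 0 0 27 0.5; 0 0 40 0 0 36 0.5; 0 0 50 0 0 45 0.5"
}}

```text
t: 45.25
tcp_pos: [0.6631, 0.1823, 0.17]
tool_rot: [0.716, 0.698, -0.0, -0.0]
force: [0.3, 0.3, 0.5]
finger_gap: 0.75
gripper_force: 0.0
```

{"method": "move_arm", "body": {
  "commands": "0 0 0 0 0 0 0.5; 0 0 0 0 0 0 0.5; 0 0 0 0 0 0 0.5; 0 0 0 0 0 0 0.5; 0 0 0 0 0 0 0.5"
}}

```text
t: 45.88
tcp_pos: [0.6633, 0.1827, 0.1709]
tool_rot: [0.714, 0.7, 0.0, 0.0]
force: [-0.1, 0.2, 0.2]
finger_gap: 0.748
gripper_force: 0.0
```

Run:
```python
from h import *
im,c=shot('wrist','w23')
for b in blobs(im,(150,60,480,300),'brass'):
    if b[1][4]>800: print(b[0].round(1),b[1].tolist(),onz(c,b[0],.09).round(4).tolist())
plan((.663,.182,.07,-1.2),(.413,.187,.07,-1.2))
```

```text
[317.1 208.4] [306, 160, 22, 98, 2008] [[0.6604, 0.1831, 0.09]]
t 45.92 tcp [0.6632, 0.1827, 0.1708] yaw -1.2 q6 7.3
  shift mm [-0.7, -0.2, 100.8] rotz 0.0
  shift mm [-0.2, -250.0, 0.0] rotz 0.0
```

{"method": "move_arm", "body": {
  "commands": "0 -1 45 0 0 0 0.5; 0 -1 85 0 0 0 0.5; 0 -1 101 0 0 0 0.5; 0 -1 101 0 0 0 0; 0 -1 101 0 0 0 -1",
  "grip_force": 40
}}

```text
t: 46.55
tcp_pos: [0.6636, 0.1828, 0.0714]
tool_rot: [0.715, 0.7, 0.001, 0.001]
force: [0.6, -0.3, -0.9]
finger_gap: 0.333
gripper_force: 0.0
```

{"method": "move_arm", "body": {
  "commands": "0 0 0 0 0 0 -1; 0 0 0 0 0 0 -1; 0 0 0 0 0 0 -1; 0 -10 0 0 0 0 -1; 0 -40 0 0 0 0 -1"
}}

```text
t: 47.18
tcp_pos: [0.6259, 0.1835, 0.0717]
tool_rot: [0.715, 0.699, 0.004, 0.003]
force: [2.2, 0.7, 6.7]
finger_gap: 0.226
gripper_force: 42.5
```

{"method": "move_arm", "body": {
  "commands": "0 -38 0 0 0 0 -1; 0 -76 0 0 0 0 -1; 0 -114 0 0 0 0 -1; 0 -150 0 0 0 0 -1; 0 -180 0 0 0 0 -1"
}}

```text
t: 47.8
tcp_pos: [0.4436, 0.1872, 0.0717]
tool_rot: [0.714, 0.7, 0.003, 0.002]
force: [3.8, -3.1, 9.6]
finger_gap: 0.224
gripper_force: 42.7
```

{"method": "move_arm", "body": {
  "commands": "0 -10 0 0 0 0 -1; 0 -18 0 0 0 0 -1; 0 -24 0 0 0 0 -1; 0 -28 0 0 0 0 -1; 0 -30 0 0 0 0 -1"
}}

```text
t: 48.42
tcp_pos: [0.4144, 0.1877, 0.0716]
tool_rot: [0.714, 0.7, 0.002, 0.002]
force: [2.2, -3.9, 15.3]
finger_gap: 0.224
gripper_force: 43.4
```

{"method": "move_arm", "body": {
  "commands": "0 -2 0 0 0 0 -1; 0 -4 0 0 0 0 -1; 0 -6 0 0 0 0 -1; 0 -6 0 0 0 0 -1; 0 -6 0 0 0 0 -1"
}}

```text
t: 49.05
tcp_pos: [0.4129, 0.1878, 0.0717]
tool_rot: [0.714, 0.7, 0.005, 0.005]
force: [8.2, -6.6, 8.7]
finger_gap: 0.221
gripper_force: 43.1
```

{"method": "move_arm", "body": {
  "commands": "0 -4 0 0 0 0 -1; 0 -8 0 0 0 0 -1; 0 -8 0 0 0 0 -1; 0 -8 0 0 0 0 -1; 0 -8 0 0 0 0 -1"
}}

```text
t: 49.68
tcp_pos: [0.4129, 0.1879, 0.0717]
tool_rot: [0.714, 0.7, 0.011, 0.01]
force: [20.8, -12.5, -2.3]
finger_gap: 0.226
gripper_force: 45.0
```

{"method": "move_arm", "body": {
  "commands": "0 5 0 0 0 0 -1; 0 11 0 0 0 0 -1; 0 11 0 0 0 0 0; 0 11 0 0 0 0 0.5; 0 11 0 0 0 0 0.5"
}}

```text
t: 50.3
tcp_pos: [0.4085, 0.188, 0.0695]
tool_rot: [0.714, 0.7, -0.0, -0.0]
force: [-1.1, 0.6, 0.2]
finger_gap: 0.749
gripper_force: 0.0
```

{"method": "move_arm", "body": {
  "commands": "0 0 -30 0 0 0 0.5; 0 0 -75 0 0 0 0.5; 0 0 -120 0 0 0 0.5; 0 0 -165 0 0 0 0.5; 0 0 -165 0 0 0 0.5"
}}

```text
t: 50.92
tcp_pos: [0.4111, 0.1886, 0.2375]
tool_rot: [0.714, 0.7, 0.003, 0.002]
force: [0.4, 0.2, -0.2]
finger_gap: 0.751
gripper_force: 0.0
```

Run:
```python
from h import *
im,c=shot('wrist','w24')
for b in blobs(im,(230,60,480,330),'brass'):
    if b[1][4]>500: print(b[0].round(1),b[1].tolist(),onz(c,b[0],.09).round(4).tolist())
s=telemetry.sense(); print(s['tcp_pos'],s['force'])
t,ct=shot('scene','s24')
for b in blobs(t,(380,160,525,300),'brass'): print('scene',b[0].round(1),onz(ct,b[0],.09).round(4).tolist())
# dark gap lid edge / front wall along a row through the bar
g=cv2.cvtColor(im,cv2.COLOR_BGR2HSV); r=150; print(g[r,200:330:3,2].tolist())
```

```text
[321.2 187.5] [312, 148, 19, 81, 1412] [[0.4126, 0.1874, 0.09]]
[358.2 290.3] [332, 286, 54, 10, 503] [[0.4496, 0.074, 0.09]]
[0.40956711 0.1882561  0.23568902] [-0.06409351  0.04949449 -0.7669746 ]
scene [394.4 210.3] [[0.5329, 0.0522, 0.09]]
scene [449.3 184.4] [[0.4186, 0.1855, 0.09]]
scene [501.1 223.2] [[0.5368, 0.3035, 0.09]]
[248, 248, 247, 245, 246, 248, 247, 247, 246, 246, 249, 252, 251, 251, 251, 245, 245, 245, 227, 227, 233, 236, 236, 241, 244, 157, 151, 139, 157, 152, 150, 143, 138, 146, 147, 148, 140, 188, 251, 252, 253, 252, 253, 251]
```

```bash
python3 -c "
from station import ticket; print(ticket.sign_off())"
```

```text
the job is handed in; nothing more can be done
None
```

All five serving pieces are flat in their own slots with heads the right way, the lid is fully shut against its stop, the bystanders were left where they stood, and the job was handed in at about 51 s.

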